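Latch the sculptor's punch case shut

TASK

The blue punch case stands on its hinge edge with its lid sprung slightly ajar. Hook the bar of the toggle latch into the groove of the keeper on the lid, seat it under the lip, then press the red lever fully down so that the lid is pulled tight shut and stays so when you let go. Feel your way and do not force the latch, and leave the hammer, the punch block and the jar where they are.

Things in the scene. Friction and masses are not known exactly. Their poses are not given: they have to be found in the camera images.
- case: Blue steel case, fixed, standing on its hinge edge: 162 mm thick (its own x), 260 mm long (y), 130 mm high (z); origin on the bench under the seam between lid and body. Body half: x 0 to 100 mm; lid half: x -2 to -62 mm, on the robot's side. The toggle latch sits mid-length (y = 0) on the flat top edge (z = 130 mm) and moves only in the case's x-z plane.
- lid: Lid half with its steel keeper; origin on the hinge line (along y), 6 mm above the bench at the seam; its axes line up with the case's when tight shut; ajar it leans 0.036 rad out to -x (4.5 mm at the top). A springy seal pushes it open with 4.5 N (ajar) to 8 N (shut) at the top edge.
- keeper_nominal (a point): Point on the lid's top edge (z 130 mm) above which the bar's centre lies when seated against the lip, for an average keeper setting. The steel keeper, 26 mm wide in y, is screwed in a slot: its true place is anywhere up to 7 mm to either side along the case's x, and must be found by feel or eye. Bar centre above this point: 4.5 mm in the groove, 10 mm on the step, over 12 mm on the lip's edge.
- lip (a point): Edge of the keeper's lip on an average setting (true place up to 7 mm off). Profile going to -x (robot): lip 3 mm thick, 11.5 mm high, leaning 25 degrees to -x; groove 10.5 mm wide, floor 2 mm above the lid, its open mouth 6 mm wide, centred 3.5 mm to the -x side of keeper_nominal; then a flat step 7.5 mm high, 13 mm long.
- lever: Red toggle lever, 58 mm long from its pivot, 20 mm wide, 6 mm thick. Origin on the pivot (axis y), x axis along the lever to its tip. Fully down it lies flat along the case's +x (away from the lid), past centre, and locks; raised it leans towards the lid, stopping 1.92 rad (110 degrees) from fully down. Stiff hinge (0.035 N m): stays where left.
- lever_pivot (a point): The lever's pivot axis (along y), 13 mm above the case's top edge, 35 mm from the seam on the body half.
- lever_tip (a point): Tip of the red lever (58 mm from the pivot).
- bail_hinge (a point): Where the bail is hinged on the lever, 27 mm from the lever's pivot, 10 degrees below the lever's line. The hinge (along y) is stiff: the bail stays where left, and turns with the lever unless the bar is caught under the keeper's lip. To reach the keeper the lever must be nearly at its raised stop; pulling the bail by its tab swings the lever along.
- loop: Outer half of the bail: round steel cross-bar 5 mm thick, 40 mm long in y, with a brass finger tab (12 mm wide in y, 6 mm thick) standing 25 mm out from the bar's centre, square to the bail. Origin at the bar's centre, z along the tab. Steel rods at y = +-17.5 mm run from the bar to the bail's hinge, 85 mm; the bail stretches on a spring (9 N before it gives, then 1 N per mm, 18 mm at most).
- bar_mid (a point): Centre of the bail's cross-bar.
- tab_top (a point): Top of the brass tab, 25 mm out from the bar's centre.
- hammer: Club hammer lying on the bench, 225 mm long, 85 mm wide at the head; bystander.
- punches: Blue open block of steel punches, 60 x 100 x 75 mm; bystander.
- jar: Amber jar with a yellow cap, 64 mm across, 85 mm high; bystander.

How it is judged:
On the way:
1. the bar lies down in the keeper's groove with the lever still raised (z of bar_mid in the frame of keeper_nominal below 0.008 m and x of bar_mid in the frame of keeper_nominal between -0.0165 and 0.0095 m and z of lever_tip in the frame of lever_pivot above 0.045 m), for 0.2 s.
At the end, for the whole second after the job is handed in: the lid is tight shut (within 0.008 rad, 1 mm at the top edge) with the bar held in the keeper's groove, the red lever fully down (tip within 4.6 mm of level with its pivot) and at rest (angle between the z axis of lid and the z axis of case, either way round below 0.008 rad and z of lever_tip in the frame of lever_pivot below 0.0046 m and x of lever_tip in the frame of lever_pivot above 0.05 m and z of bar_mid in the frame of keeper_nominal below 0.012 m and x of bar_mid in the frame of keeper_nominal below 0.0095 m and angular speed of lever below 0.05 rad/s); the robot touches nothing.
It fails at once if the red lever is pushed with more than 28 N (contact force between the arm and lever above 28 N).
It fails at once if the latch bar is forced against the keeper with more than 30 N (contact force between loop and lid above 30 N).
It fails at once if the hammer is moved by more than 20 mm (distance of hammer from where it was at the start of the episode above 0.02 m).
It fails at once if the punch block is moved by more than 20 mm (distance of punches from where it was at the start of the episode above 0.02 m).
It fails at once if the jar is moved by more than 20 mm (distance of jar from where it was at the start of the episode above 0.02 m).
It also fails if it takes over 67 s, if anything falls off the work surface, if the arm or the gripper's body presses on something with over 40 N, if the wrist force passes 120 N, or if a joint passes its speed limit or range.

ROBOT

A 6-joint arm with a two-finger parallel gripper is mounted at the origin on the work surface. World frame = base frame: x ahead of the robot, y to its left, z up, the work surface at z = 0. Lengths are in m, angles in rad, forces in N, time in s.
With the tool pointing down it reaches from about 0.3 to 0.775 m from the base axis. Payload 14.6 kg.
Tool frame: the origin (TCP) lies between the finger pads; the fingertips stand 19 mm ahead of it and the grasp point (between the pads) is the TCP; z points along the fingers, y is the direction in which the jaws open and shut (so a half turn about z gives the same grasp; the last joint's range is limited). The gripper opens to 94 mm and grips with 3 to 60 N. Pads are 16 mm wide; open, the fingers measure 119 mm over their backs; the gripper's body (75 mm by 177 mm) begins 78 mm behind the grasp point.
Start: joints at [-1.275, 0.3, 1.521, -0, 1.321, -0.067], TCP at [0.195, -0.514, 0.224] pointing down, gripper open.
Joint ranges: [-3.03, 3.03], [-0.79, 2.21], [0.23, 2.52], [-1.04, 4.18], [0, 3.07], [-2.55, 2.55]. Speed limits (rad/s): [2.22, 2.22, 2.57, 3.14, 3.14, 3.14].

INTERFACE

Orientations are given as [roll, pitch, yaw] about the fixed x, y, z axes, in that order (R = Rz(yaw) Ry(pitch) Rx(roll)).
In Python, from station import telemetry, vision, ctrl gives the robot as it stands. The module is installed in compiled form; this text tells all that it offers.
- The arm moves only by the shell command python3 -m creep 'ROWS' [FORCE]. ROWS is JSON, a list of rows, each a list of 3 entries, a list of its own where there are three numbers: the shift along the tool's x, y, z in units of 50 mm (1.0 is 50 mm), then the turn about the tool's z in units of 8 degrees (1.0 is 8 degrees), then the opening, from 0 (shut) to 1 (fully open). In form: [[[tx, ty, tz], twist, gripper], ...]. A call has 1 to 12 rows; each row is the pose to reach, as a shift and turn from the pose commanded when the call began, along the tool's axes at that moment; what a row does not reach only later rows make up. A row lasts 1/10 s, in which the tool goes at most 50 mm and 8.59 degrees, less where a joint would pass 70% of its speed; a pose out of reach is approached as far as the arm can. A call with a gripper value outside its range is refused whole. The fingers move at their own pace and stop on an object; FORCE is the grip in N (left out, the last holds). Time passes only in rows, so rows that repeat a pose let the fingers close. It gives the time, the measured TCP pose, the force and the opening at its end, in the units of the state.
- telemetry.get_obs(): the state, without advancing time (a new reading comes with each control period).
- vision.camera(name): name is "scene" or "side" or "wrist"; returns a dict with "img" (420x560x3 uint8, red, green, blue), "depth" (420x560 float32, m along the optical axis (not along the pixel's ray), 0 where there is no reading), "vertical_fov" (degrees; the focal length in pixels is half the picture's height over the tangent of half this angle, whatever the lens; pixels are square), "cx", "cy" (the principal point, pixels), "dist" ([k1, k2, p1, p2, k3] as OpenCV has them; the pictures are not rectified), "extrinsics" (4x4, takes a point from camera to world coordinates); the wrist camera has in their place "hand_eye" (4x4, takes a point from camera to tool coordinates, whose origin is the TCP and whose axes are the flange's). Camera axes: x right, y down, z forward; pixel columns grow to the right and rows downward; lengths in m; the calibration is good to about 2 mm. A picture is of the moment at which its call begins: read the wrist's pose just before it.
- ctrl.hand_in(): hands the job in, once; it reports no verdict.
The state is a dict: "time_s": time; "qpos": joint angles; "joint_vel": joint speeds; "tau": joint torques, N m; "ee_pos": TCP position; "eef_rot": TCP orientation; "force": force on the tool from outside, world axes, zero at the start; "moment": the same for the moment, N m; "grip_width": finger opening in m.
Only numpy, scipy, OpenCV 4.12 (cv2) and the standard library are available. Lean on these libraries where they do the work, as an engineer would, in place of code of your own. Each camera call takes 0.05 s, during which the arm holds its last target.

## Working session

There is one attempt and no reset: what is moved stays moved. The work goes in short steps, Python scripts to look and compute and a shell command to move; the robot and the scene stay as the last step left them, time stands still between calls to the robot, and variables do not carry over. Pictures are saved under pics/ and viewed, and the job is handed in when it is done.

```bash
mkdir -p pics
cat > h.py <<'E'
import numpy as np, cv2
from station import telemetry, vision, ctrl
from scipy.spatial.transform import Rotation as R
def K(c):
    f=c['img'].shape[0]/2/np.tan(np.radians(c['vertical_fov'])/2)
    return np.array([[f,0,c['cx']],[0,f,c['cy']],[0,0,1]])
def T(o):
    M=np.eye(4);M[:3,:3]=R.from_euler('xyz',o['eef_rot']).as_matrix();M[:3,3]=o['ee_pos'];return M
def grab(name,fn=None):
    o=telemetry.get_obs();c=vision.camera(name)
    c['X']=c['extrinsics'] if 'extrinsics' in c else T(o)@c['hand_eye']
    if fn: 
        cv2.imwrite('pics/'+fn+'.png',c['img'][:,:,::-1])
        np.savez('pics/'+fn+'.npz',img=c['img'],depth=c['depth'],K=K(c),dist=np.array(c['dist'],float),X=np.array(c['X']))
    return c
def load(fn): return dict(np.load('pics/'+fn+'.npz'))
def ray(d,u,v):
    p=cv2.undistortPoints(np.array([[[u,v]]],float),d['K'],d['dist'])[0,0]
    r=np.array([p[0],p[1],1.]);return d['X'][:3,3],d['X'][:3,:3]@r
def dpt(d,u,v,z=None):
    o,r=ray(d,u,v);z=d['depth'][int(round(v)),int(round(u))] if z is None else z
    return o+r*z
def tri(*a):
    A=np.zeros((3,3));b=np.zeros(3)
    for d,u,v in a:
        o,r=ray(d,u,v);r=r/np.linalg.norm(r);P=np.eye(3)-np.outer(r,r);A+=P;b+=P@o
    x=np.linalg.solve(A,b)
    return x
def proj(d,p):
    Xi=np.linalg.inv(d['X']);q=Xi[:3,:3]@np.asarray(p,float).T.reshape(3,-1)+Xi[:3,3:4]
    return cv2.projectPoints(q.T.copy(),np.zeros(3),np.zeros(3),d['K'],d['dist'])[0][:,0]
def crop(fn,out,x0,y0,x1,y1,s):
    i=cv2.imread('pics/'+fn+'.png')[y0:y1,x0:x1];cv2.imwrite('pics/'+out+'.png',cv2.resize(i,None,fx=s,fy=s,interpolation=cv2.INTER_CUBIC))
E
python3 - <<'E'
from h import *
for n in('scene','side','wrist'):
    c=grab(n,n+'0');print(n,np.round(c['X'],3).tolist(),c['vertical_fov'],c['dist'])
print(telemetry.get_obs())
E
```

```text
scene [[0.196, 0.741, -0.643, 1.344], [0.981, -0.146, 0.13, -0.121], [0.003, -0.656, -0.755, 0.989], [0.0, 0.0, 0.0, 1.0]] 45.71218560194126 [-0.15027428  0.          0.          0.          0.        ]
side [[-0.967, -0.205, 0.15, 0.469], [-0.254, 0.771, -0.584, 0.493], [0.005, -0.602, -0.798, 0.724], [0.0, 0.0, 0.0, 1.0]] 57.78093270697553 [-0.09833498  0.          0.          0.          0.        ]
wrist [[0.355, -0.906, -0.229, 0.261], [-0.935, -0.345, -0.085, -0.489], [-0.002, 0.244, -0.97, 0.383], [0.0, 0.0, 0.0, 1.0]] 69.12880948302173 [-0.03233507  0.          0.          0.          0.        ]
{'time_s': 0.15, 'qpos': array([-1.27460414e+00,  3.00338502e-01,  1.52142627e+00,  3.47909739e-06,
        1.32071015e+00, -6.66061547e-02]), 'joint_vel': array([-0.00043873, -0.00328532, -0.00320313, -0.00090977, -0.00095174,
       -0.00035179]), 'tau': array([-5.00163278e-04, -5.31962049e+01, -3.52822495e+01,  7.07642664e-02,
        2.35897332e-02, -7.74781506e-05]), 'ee_pos': array([ 0.19513218, -0.51402665,  0.22402455]), 'eef_rot': array([-3.14071257e+00, -6.20835435e-05,  3.62797450e-01]), 'force': array([-1.14572555, -0.02638981, -0.28937436]), 'moment': array([ 0.02242608,  0.02412407, -0.08395566]), 'grip_width': 0.09408912154471441}
```

View pics/scene0.png

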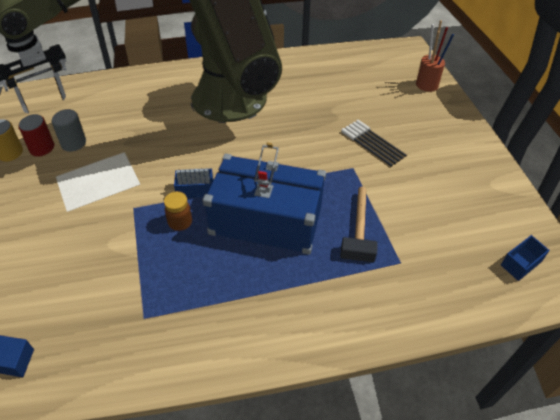

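View pics/side0.png

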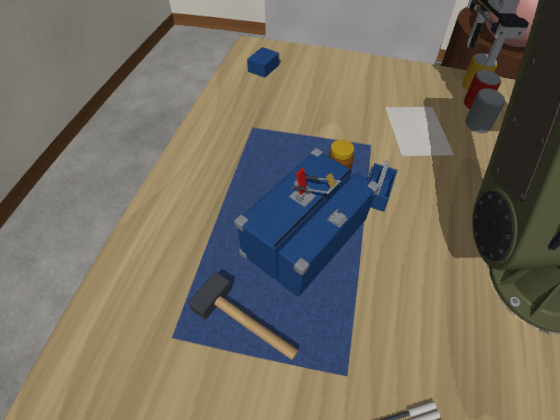

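View pics/wrist0.png

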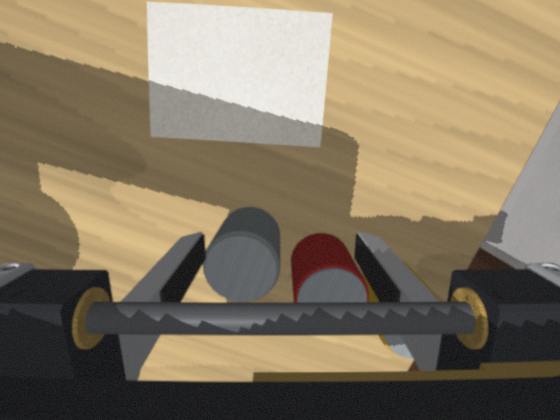

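Run:
```python
from h import *
crop('scene0','s0c',190,130,340,250,5)
crop('side0','d0c',230,140,390,290,4)
d=load('scene0')
for u,v in [(264,190),(240,190),(290,200)]: print(dpt(d,u,v))
```

```text
[0.54719085 0.0173976  0.12396626]
[ 0.54067321 -0.03904625  0.1288448 ]
[0.59419442 0.07010727 0.12841752]
```

View pics/s0c.png

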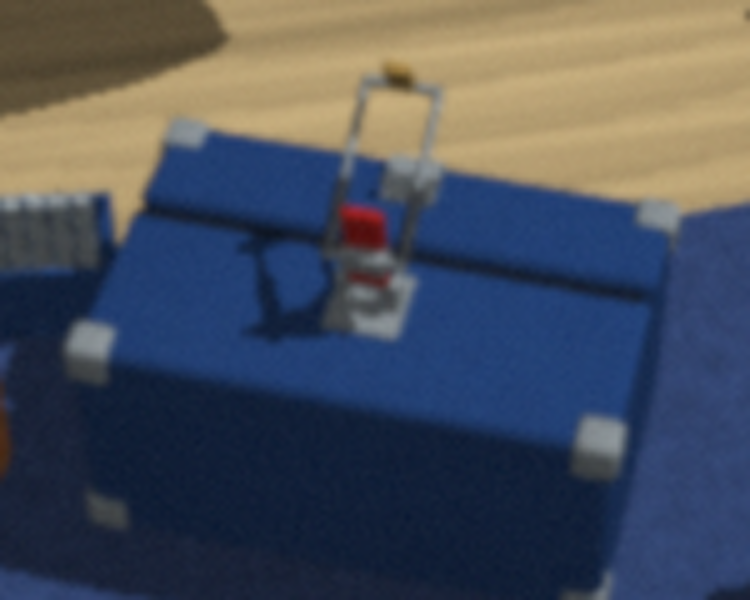

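View pics/d0c.png

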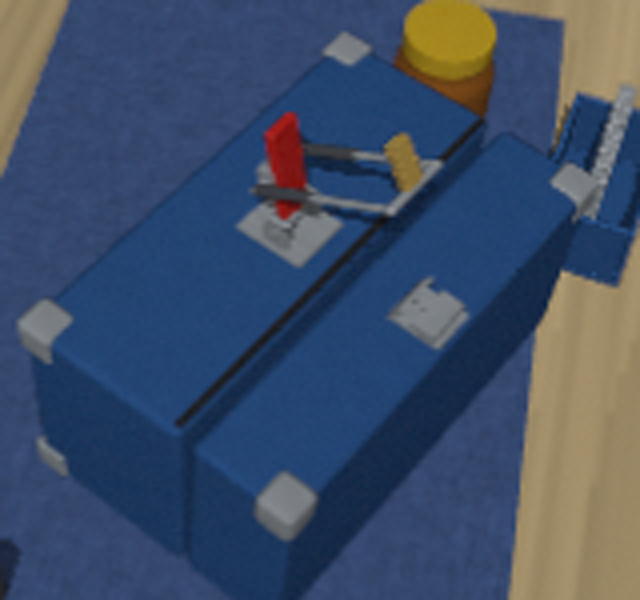

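```bash
cat > fitc.py <<'E'
from h import *
from scipy.optimize import least_squares
s=load('scene0');d=load('side0')
S=lambda u,v:(190+u/5,130+v/5);D=lambda u,v:(230+u/4,140+v/4)
obs=[(s,S(66,335),(.1,-.13,.13)),(s,S(628,425),(.1,.13,.13)),(s,S(150,212),(0,-.13,.13)),(s,S(652,298),(0,.13,.13)),
(d,D(20,318),(.1,.13,.13)),(d,D(180,425),(0,.13,.13)),(d,D(345,32),(.1,-.13,.13)),(d,D(482,122),(0,-.13,.13))]
def W(q,p):
    c,sn=np.cos(q[2]),np.sin(q[2]);p=np.array(p);return np.array([q[0]+c*p[0]-sn*p[1],q[1]+sn*p[0]+c*p[1],p[2]+q[3]])
f=lambda q:np.concatenate([proj(a,W(q,p))[0]-uv for a,uv,p in obs])
r=least_squares(f,[.52,.02,-.1,0]);print(r.x,np.round(r.fun.reshape(-1,2),1))
q=r.x;np.save('case.npy',q)
E
python3 fitc.py
python3 - <<'E'
from h import *
s=load('scene0');d=load('side0')
S=lambda u,v:(190+u/5,130+v/5);D=lambda u,v:(230+u/4,140+v/4)
q=np.load('case.npy');c,sn=np.cos(q[2]),np.sin(q[2])
def L(p): 
    p=p-np.array([q[0],q[1],0]);return np.round([c*p[0]+sn*p[1],-sn*p[0]+c*p[1],p[2]],4)
for n,a,b in [('bar',(401,84),(416,190)),('tabtop',(398,68),(398,137)),('levertip',(362,212),(284,118)),('keeper c',(413,178),(430,312))]:
    p=tri((s,*S(*a)),(d,*D(*b)));print(n,np.round(p,4),L(p), L(dpt(s,*S(*a))),L(dpt(d,*D(*b))))
E
```

```text
[ 0.51670408  0.03359632 -0.43495271  0.00142814] [[ 0.4  1.3]
 [-1.9  3.7]
 [-3.1 -3.5]
 [ 1.  -2.4]
 [-1.   1. ]
 [-1.2  3.2]
 [-1.1 -0.4]
 [ 2.2 -1.8]]
bar [0.4891 0.0436 0.206 ] [-0.0292 -0.0026  0.206 ] [-0.0175  0.0007  0.2165] [ 0.0029 -0.0651  0.1257]
tabtop [0.5022 0.0384 0.23  ] [-0.0152 -0.0018  0.23  ] [-0.0111  0.0009  0.232 ] [-0.0157 -0.004   0.2308]
levertip [0.5585 0.0106 0.1976] [ 0.0475 -0.0032  0.1976] [ 0.0506 -0.0005  0.1989] [ 0.0469 -0.0054  0.1987]
keeper c [0.4727 0.0518 0.1285] [-0.0476 -0.002   0.1285] [0.0145 0.0142 0.1894] [-0.0491 -0.001   0.1326]
```

```bash
python3 -m creep '[[[0,0,-1],-1,1],[[0.5,-0.4,-2.1],-2,1],[[9.45,-8.27,-2.1],-8,1],[[9.45,-8.27,-2.1],-12,1],[[9.45,-8.27,-2.1],-16.8,1],[[9.45,-8.27,-2.1],-16.8,1],[[9.45,-8.27,-2.1],-16.8,1],[[9.45,-8.27,-2.1],-16.8,1],[[9.45,-8.27,-2.1],-16.8,1],[[9.45,-8.27,-2.1],-16.8,1],[[9.45,-8.27,-2.1],-16.8,1],[[9.45,-8.27,-2.1],-16.8,1]]'
```

```text
time_s: 1.35
ee_pos: [0.4425, -0.0487, 0.3276]
eef_rot: [3.141, 0.0, 2.148]
force: [0.7, -1.2, -0.1]
grip_width: 0.094
```

```bash
python3 -m creep '[[[0.5,0.9,0],-1,1],[[0.97,1.77,0],-2,1],[[0.97,1.77,0],-3.5,1],[[0.97,1.77,0],-3.5,1],[[0.97,1.77,0],-3.5,1],[[0.97,1.77,0],-3.5,1],[[0.97,1.77,0],-3.5,1]]'
python3 - <<'E'
from h import *
grab('wrist','w1');o=telemetry.get_obs();print(o['ee_pos'],o['eef_rot'],o['qpos'])
E
```

```text
time_s: 2.05
ee_pos: [0.4902, 0.0376, 0.3275]
eef_rot: [3.142, 0.0, 2.629]
force: [-0.3, -0.1, -0.2]
grip_width: 0.0933
[0.4901923  0.03754965 0.32749215] [3.14153175e+00 7.71962198e-05 2.62884306e+00] [ 1.92944698e-03  1.07304127e-01  1.51488248e+00  1.50371096e-05
  1.51930887e+00 -1.05611806e+00]
```

View pics/w1.png

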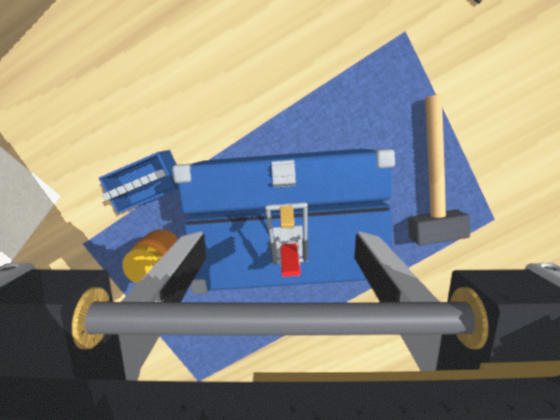

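Run:
```python
from h import *
crop('w1','w1c',165,135,405,305,3.3)
```

```text
(no output)
```

View pics/w1c.png

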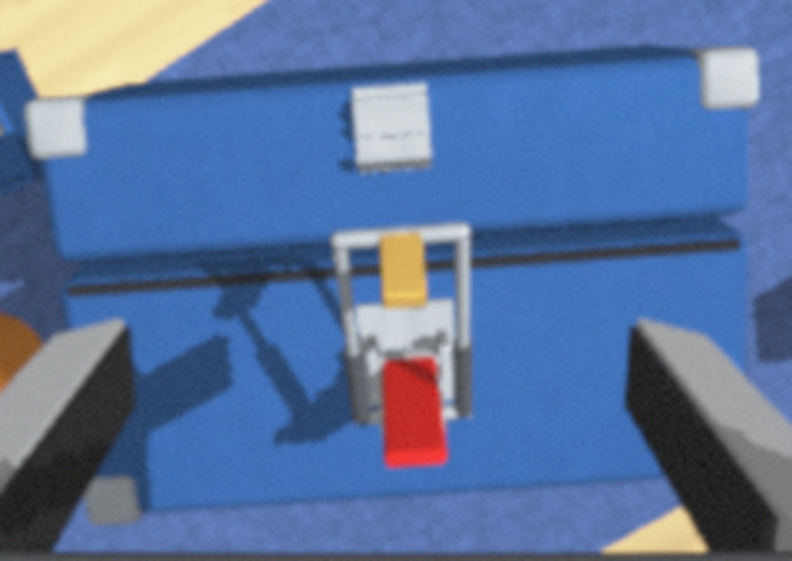

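```bash
cat > m1.py <<'E'
from h import *
w=load('w1');C=lambda u,v:(165+u/3.3,135+v/3.3)
def pz(uv,z): o,r=ray(w,*uv);return o+r*(z-o[2])/r[2]
def ln(a,b,z=.13):
    p,q=pz(C(*a),z),pz(C(*b),z);return p,q,np.arctan2(-(q-p)[0],(q-p)[1])
for n,a,b in [('seam',(70,293),(738,244)),('rear',(140,512),(650,478)),('lid inner',(60,258),(745,208)),('lid outer',(90,95),(700,52))]:
    p,q,y=ln(a,b);print(n,p.round(4),q.round(4),np.linalg.norm(p-q).round(4),round(y,4))
print([w['depth'][int(C(*c)[1]),int(C(*c)[0])] for c in [(250,400),(600,300)]], dpt(w,*C(250,450)),dpt(w,*C(200,180)),dpt(w,*C(600,150)))
E
python3 m1.py
```

```text
seam [ 0.4696 -0.0825  0.13  ] [0.5745 0.142  0.13  ] 0.2478 -0.4372
rear [ 0.5585 -0.1089  0.13  ] [0.6441 0.0728 0.13  ] 0.2008 -0.4402
lid inner [ 0.4565 -0.0782  0.13  ] [0.5633 0.1498 0.13  ] 0.2518 -0.4382
lid outer [ 0.4118 -0.0355  0.13  ] [0.5042 0.1592 0.13  ] 0.2156 -0.4431
[np.float32(0.38469607), np.float32(0.37387377)] [ 0.55708582 -0.05729085  0.12944612] [ 0.45725074 -0.01830203  0.1275521 ] [0.51861194 0.11322362 0.12810707]
```

```bash
python3 -m creep '[[[0.06,0.06,0.5],-0.3,1],[[0.12,0.13,1.2],-0.53,1],[[0.12,0.13,1.55],-0.53,1],[[0.12,0.13,1.55],-0.53,1],[[0.12,0.13,1.55],-0.53,1]]'
python3 - <<'E'
from h import *
grab('wrist','w2');o=telemetry.get_obs();print(o['ee_pos'],o['eef_rot'],o['qpos'])
crop('w2','w2c',180,110,400,280,3.6)
np.save('case.npy',[.5154,.0333,-.4385])
E
```

```text
time_s: 2.6
ee_pos: [0.4884, 0.0463, 0.2508]
eef_rot: [3.141, 0.001, 2.704]
force: [-0.8, 0.8, -0.5]
grip_width: 0.0939
[0.48864736 0.04629312 0.25127553] [3.14082236e+00 1.56440827e-03 2.70396584e+00] [ 1.98192368e-02  1.45223101e-01  1.64663144e+00  1.67760414e-07
  1.34799434e+00 -1.11335091e+00]
```

View pics/w2c.png

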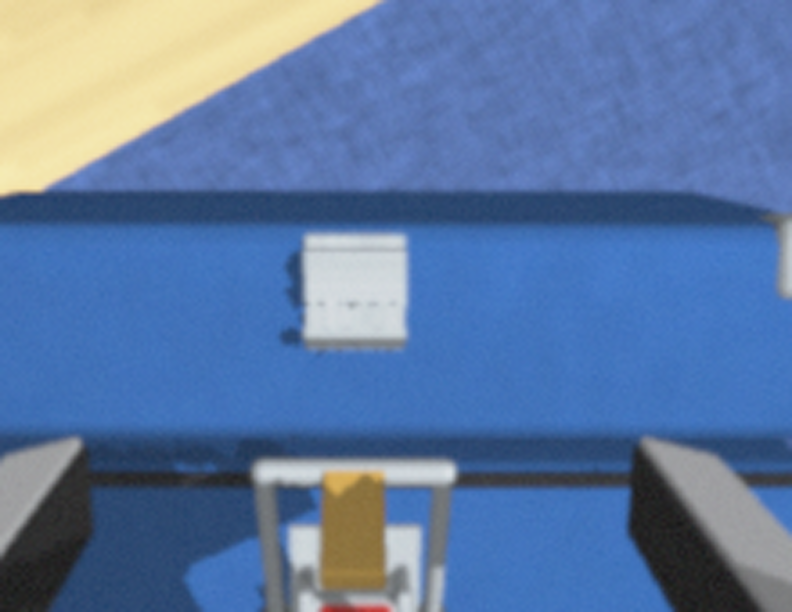

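```bash
cat > loc.py <<'E'
from h import *
q=np.load('case.npy');c,sn=np.cos(q[2]),np.sin(q[2])
def L(p):
    p=np.asarray(p)-np.array([q[0],q[1],0]);return np.round([c*p[0]+sn*p[1],-sn*p[0]+c*p[1],p[2]],4)
def W(p): return np.array([q[0]+c*p[0]-sn*p[1],q[1]+sn*p[0]+c*p[1],p[2]])
def pz(w,uv,z): o,r=ray(w,*uv);return o+r*(z-o[2])/r[2]
E
python3 - <<'E'
from loc import *
w=load('w2');C=lambda u,v:(180+u/3.6,110+v/3.6)
for n,uv,z in [('lid outer',(500,222),.1275),('lid outer l',(100,222),.1275),('kp outer',(355,249),.1355),('step edge',(355,303),.1357),('lip out top',(355,340),.1395),('lip base',(355,349),.128),('kL',(304,300),.1357),('kR',(407,300),.1357),('barL',(255,468),.207),('barR',(457,468),.207),('bar',(353,468),.2085),('tabtop',(353,585),.232),('laid inner',(550,438),.1295),('seam',(550,480),.13)]:
    p=L(pz(w,C(*uv),z)); print(n,p, L(dpt(w,*C(*uv))))
w1=load('w1');C1=lambda u,v:(165+u/3.3,135+v/3.3)
s=load('scene0');d=load('side0')
S=lambda u,v:(190+u/5,130+v/5);D=lambda u,v:(230+u/4,140+v/4)
print('bar',L(tri((w1,*C1(402,234)),(w,*C(353,468)))),L(tri((w1,*C1(402,234)),(w,*C(353,468)),(s,*S(401,84)),(d,*D(416,190)))))
print('tab',L(tri((w1,*C1(404,303)),(w,*C(353,585)),(s,*S(398,64)),(d,*D(398,134)))))
print('lever',L(tri((w1,*C1(415,462)),(s,*S(362,208)),(d,*D(284,114)))))
E
```

```text
lid outer [-0.0629  0.0367  0.1275] [-0.0622  0.0374  0.1216]
lid outer l [-0.0629 -0.0667  0.1275] [-0.0621 -0.0681  0.1215]
kp outer [-0.0572 -0.0008  0.1355] [-0.0563 -0.0008  0.1302]
step edge [-0.0433 -0.0008  0.1357] [-0.0419 -0.0008  0.1292]
lip out top [-0.0345 -0.0008  0.1395] [-0.0345 -0.0008  0.1393]
lip base [-0.0292 -0.0008  0.128 ] [-0.0289 -0.0008  0.1268]
kL [-0.0441 -0.0138  0.1357] [-0.0436 -0.0139  0.1336]
kR [-0.0441  0.0125  0.1357] [-0.0423  0.0129  0.1274]
barL [-0.0253 -0.0203  0.207 ] [-0.0268 -0.0199  0.2111]
barR [-0.0253  0.0194  0.207 ] [0.0048 0.0272 0.1266]
bar [-0.0259 -0.001   0.2085] [-0.0269 -0.001   0.2111]
tabtop [-0.0127 -0.0009  0.232 ] [-0.0119 -0.0009  0.2304]
laid inner [-0.0048  0.0518  0.1295] [0.0029 0.056  0.1069]
seam [0.007  0.0522 0.13  ] [0.0076 0.0525 0.1284]
bar [-0.025  -0.0006  0.2062] [-0.0265 -0.0009  0.2076]
tab [-0.0134 -0.0009  0.2328]
lever [ 0.0491 -0.0017  0.2009]
```

```bash
python3 -m creep '[[[-0.1,-0.02,0],0,0.35],[[-0.236,-0.03,0],0,0.35],[[-0.236,-0.03,0],0,0.35],[[-0.236,-0.03,0.18],0,0.35],[[-0.236,-0.03,0.36],0,0.35],[[-0.236,-0.03,0.36],0,0.35],[[-0.236,-0.03,0.36],0,0.35],[[-0.236,-0.03,0.36],0,0.35]]' 8
python3 - <<'E'
from loc import *
grab('wrist','w3');grab('side','d3');o=telemetry.get_obs();print(L(o['ee_pos']),o['eef_rot'],o['force'])
crop('w3','w3c',180,110,400,290,3.6)
crop('d3','d3c',230,140,390,290,4)
E
```

```text
time_s: 3.45
ee_pos: [0.4983, 0.0401, 0.2322]
eef_rot: [3.141, 0.0, 2.705]
force: [0.1, 0.5, 0.4]
grip_width: 0.0349
[-0.0183 -0.0011  0.2322] [3.14140102e+00 4.14460007e-04 2.70482060e+00] [-0.47203541 -0.37683921  0.81174284]
```

View pics/w3c.png

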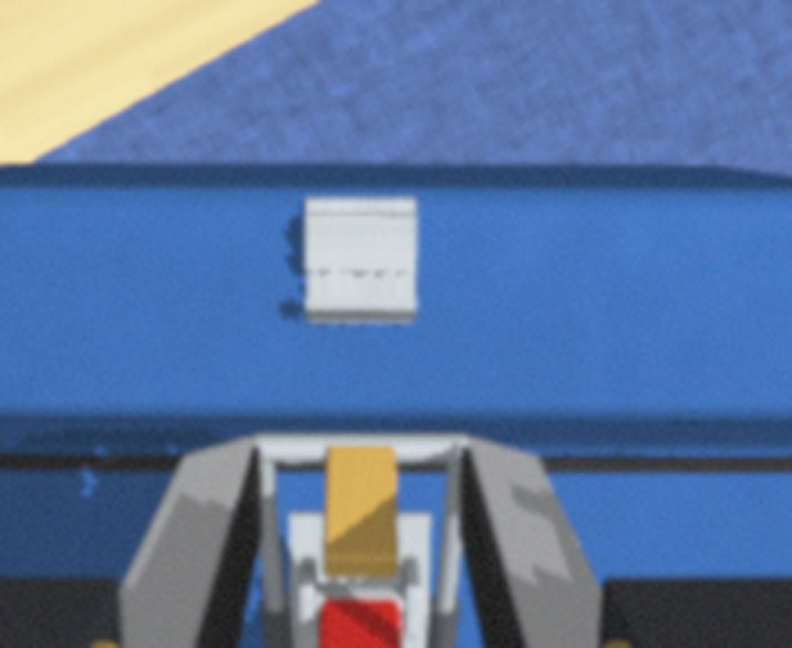

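View pics/d3c.png

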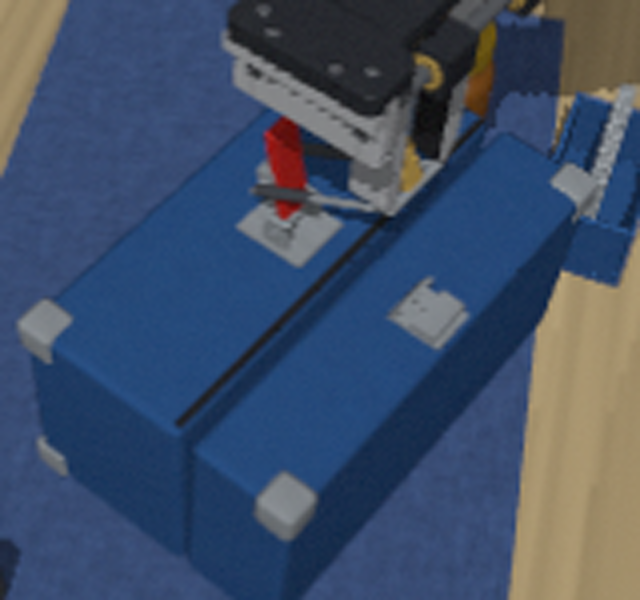

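```bash
python3 -m creep '[[[0,0,0],0,0.05],[[0,0,0],0,0.05],[[0,0,0],0,0.05],[[0,0,0],0,0.05],[[0,0,0],0,0.05],[[0,0,0],0,0.05]]' 8
python3 - <<'E'
from loc import *
grab('wrist','w4');o=telemetry.get_obs();print(L(o['ee_pos']),o['eef_rot'],o['force'],o['grip_width'])
crop('w4','w4c',180,110,400,290,3.6)
E
```

```text
time_s: 4.15
ee_pos: [0.4983, 0.0401, 0.232]
eef_rot: [3.142, 0.0, 2.705]
force: [-0.5, -0.2, 0.2]
grip_width: 0.0119
[-0.0184 -0.0011  0.2319] [ 3.14156779e+00 -4.57481869e-05  2.70471296e+00] [0.64024285 0.6915105  0.78677122] 0.011655394466333123
```

View pics/w4c.png

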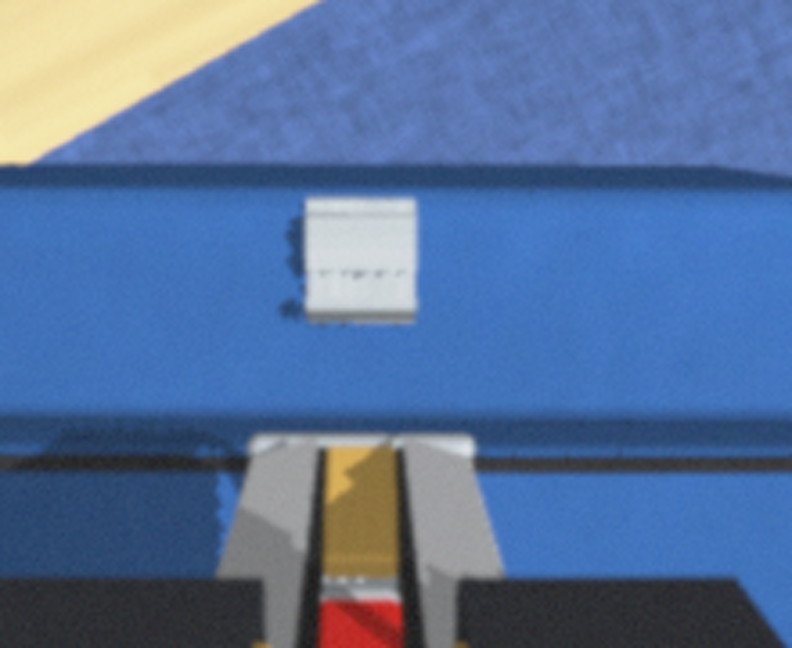

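```bash
cat > kin.py <<'E'
from loc import *
from scipy.optimize import fsolve
r=np.radians
def H(t): return np.array([.035,.143])+.027*np.array([np.cos(t-r(10)),np.sin(t-r(10))])
def B(t,f): return H(t)+.085*np.array([-np.cos(f),np.sin(f)])
def P(t,f,k=.017): return B(t,f)+k*np.array([np.sin(f),np.cos(f)])
def inv(b,g=(1.8,-.3)): return fsolve(lambda s:B(*s)-b,g)
E
python3 - <<'E'
from loc import *
np.save('case.npy',[.5154+.003*c,.0333+.003*sn,-.4385])
E
python3 - <<'E'
from kin import *
o=telemetry.get_obs();t=L(o['ee_pos']);print(t)
s0=inv([-.029,.207],(1.33,.47));print('s0',np.degrees(s0),P(*s0))
for b in [(-.0433,.150),(-.0433,.146),(-.0433,.1325),(-.0463,.146),(-.048,.139)]:
    s=inv(b);print(b,np.degrees(s).round(1))
    if b==(-.0433,.150):
        for a in np.linspace(0,1,9):
            d=(P(*(s0+(s-s0)*a))-P(*s0));print(np.round(a,2),'tool units x,z',(-d/.05).round(3))
E
```

```text
[-0.0214 -0.0011  0.2319]
s0 [75.30430411 27.66792104] [-0.02110611  0.22205611]
(-0.0433, 0.15) [ 90.6 -13.4]
0.0 tool units x,z [-0. -0.]
0.12 tool units x,z [0.109 0.118]
0.25 tool units x,z [0.206 0.243]
0.38 tool units x,z [0.291 0.377]
0.5 tool units x,z [0.364 0.516]
0.62 tool units x,z [0.424 0.66 ]
0.75 tool units x,z [0.47  0.808]
0.88 tool units x,z [0.503 0.958]
1.0 tool units x,z [0.522 1.11 ]
(-0.0433, 0.146) [ 93.  -16.3]
(-0.0433, 0.1325) [104.2 -26.1]
(-0.0463, 0.146) [ 99.5 -16.4]
(-0.048, 0.139) [108.  -21.2]
```

```bash
python3 -m creep '[[[0.11,0,0.12],0,0.05],[[0.206,0,0.243],0,0.05],[[0.29,0,0.377],0,0.05],[[0.364,0,0.516],0,0.05],[[0.424,0,0.66],0,0.05],[[0.47,0,0.81],0,0.05],[[0.503,0,0.96],0,0.05],[[0.522,0,1.11],0,0.05],[[0.522,0,1.11],0,0.05],[[0.522,0,1.11],0,0.05]]'
python3 - <<'E'
from loc import *
grab('wrist','w5');grab('side','d5');grab('scene','s5');o=telemetry.get_obs();print(L(o['ee_pos']),o['eef_rot'],o['force'],o['grip_width'])
crop('w5','w5c',180,160,400,330,3.6)
crop('d5','d5c',280,170,370,240,8)
crop('s5','s5c',225,130,315,210,8)
E
```

```text
time_s: 5.2
ee_pos: [0.4744, 0.0512, 0.1762]
eef_rot: [-3.141, -0.001, 2.705]
force: [-0.3, 1.2, -1.2]
grip_width: 0.0119
[-0.0476 -0.0012  0.1765] [-3.14156925e+00 -3.19445368e-04  2.70470809e+00] [-0.06357491  0.7043499  -1.25222467] 0.011813685872410842
```

View pics/w5c.png

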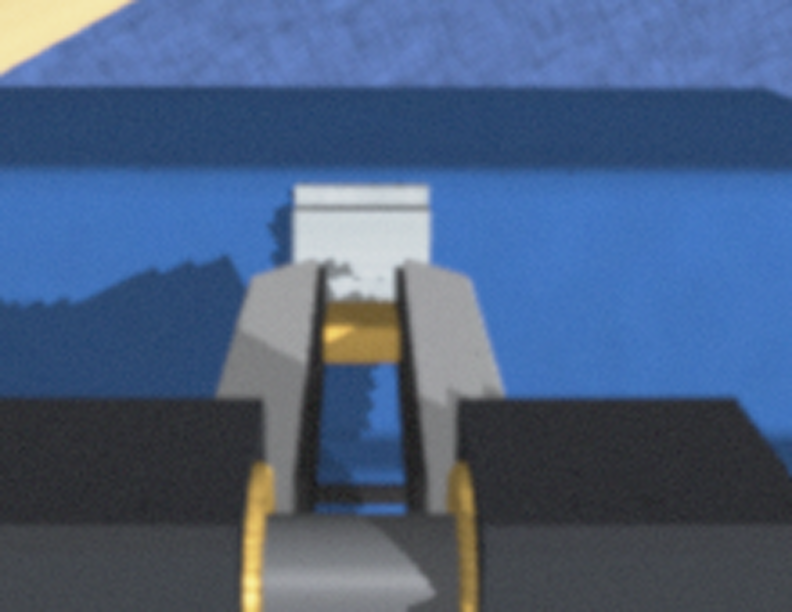

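View pics/d5c.png

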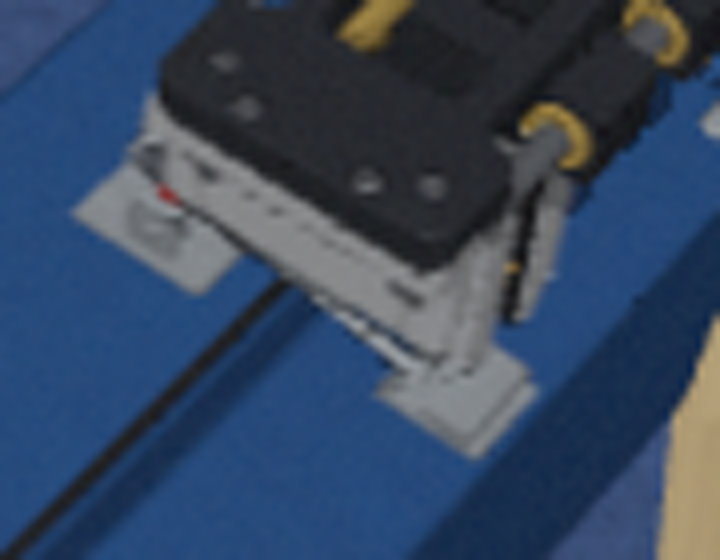

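View pics/s5c.png

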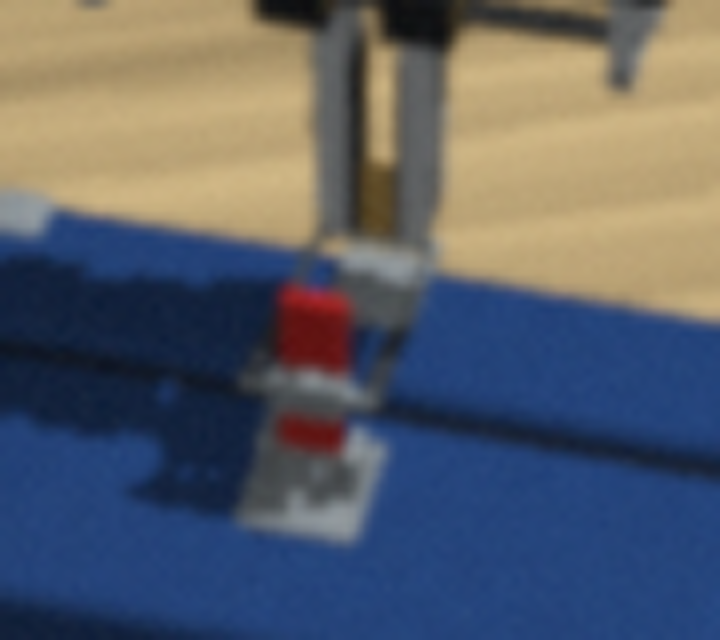

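```bash
cat > path.py <<'E'
from kin import *
import sys
a=np.array(eval(sys.argv[1]));b=np.array(eval(sys.argv[2]));n=int(sys.argv[3])
p0=P(*inv(a))
for t in np.linspace(0,1,n+1)[1:]:
    bb=a+(b-a)*t;s=inv(bb);d=-(P(*s)-p0)/.05;print(bb.round(4),np.degrees(s).round(1),d.round(3))
E
python3 path.py '(-.0433,.150)' '(-.0433,.1325)' 9
```

```text
[-0.0433  0.1481] [ 91.7 -14.8] [0.008 0.041]
[-0.0433  0.1461] [ 92.9 -16.2] [0.016 0.082]
[-0.0433  0.1442] [ 94.2 -17.6] [0.024 0.123]
[-0.0433  0.1422] [ 95.6 -19. ] [0.032 0.165]
[-0.0433  0.1403] [ 97.1 -20.4] [0.04  0.207]
[-0.0433  0.1383] [ 98.8 -21.9] [0.048 0.249]
[-0.0433  0.1364] [100.5 -23.3] [0.056 0.291]
[-0.0433  0.1344] [102.3 -24.7] [0.064 0.333]
[-0.0433  0.1325] [104.2 -26.1] [0.071 0.376]
```

```bash
python3 -m creep '[[[0.008,0,0.04],0,0.05],[[0.016,0,0.082],0,0.05],[[0.024,0,0.123],0,0.05],[[0.024,0,0.123],0,0.05]]'; python3 -m creep '[[[0.008,0,0.04],0,0.05],[[0.008,0,0.04],0,0.05]]';  python3 -m creep '[[[0.008,0,0.04],0,0.05],[[0.008,0,0.04],0,0.05]]'
python3 - <<'E'
from loc import *
o=telemetry.get_obs();print(L(o['ee_pos']),o['force'])
E
```

```text
time_s: 5.75
ee_pos: [0.4735, 0.0516, 0.1701]
eef_rot: [-3.142, 0.0, 2.705]
force: [0.6, 0.8, 0.0]
grip_width: 0.0116
time_s: 5.95
ee_pos: [0.4731, 0.0518, 0.1681]
eef_rot: [-3.142, 0.0, 2.705]
force: [0.8, 0.2, 0.3]
grip_width: 0.0118
time_s: 6.15
ee_pos: [0.4727, 0.052, 0.1661]
eef_rot: [-3.142, -0.0, 2.705]
force: [1.1, 0.4, 0.6]
grip_width: 0.0117
[-0.0496 -0.0012  0.1661] [1.11226129 0.44812357 0.57787094]
```

```bash
python3 -m creep '[[[0.008,0,0.04],0,0.05],[[0.008,0,0.04],0,0.05]]'; python3 -m creep '[[[0.008,0,0.042],0,0.05],[[0.008,0,0.042],0,0.05]]'
python3 - <<'E'
from loc import *
grab('wrist','w6');o=telemetry.get_obs();print(L(o['ee_pos']),o['force'])
crop('w6','w6c',200,160,360,280,5)
E
```

```text
time_s: 6.35
ee_pos: [0.4724, 0.0521, 0.1641]
eef_rot: [-3.142, -0.0, 2.705]
force: [0.6, 0.2, -0.6]
grip_width: 0.0119
time_s: 6.55
ee_pos: [0.472, 0.0523, 0.162]
eef_rot: [-3.142, -0.0, 2.705]
force: [2.2, 0.1, 0.7]
grip_width: 0.0118
[-0.0504 -0.0012  0.1621] [ 1.95893838  0.34603192 -1.21649777]
```

View pics/w6c.png

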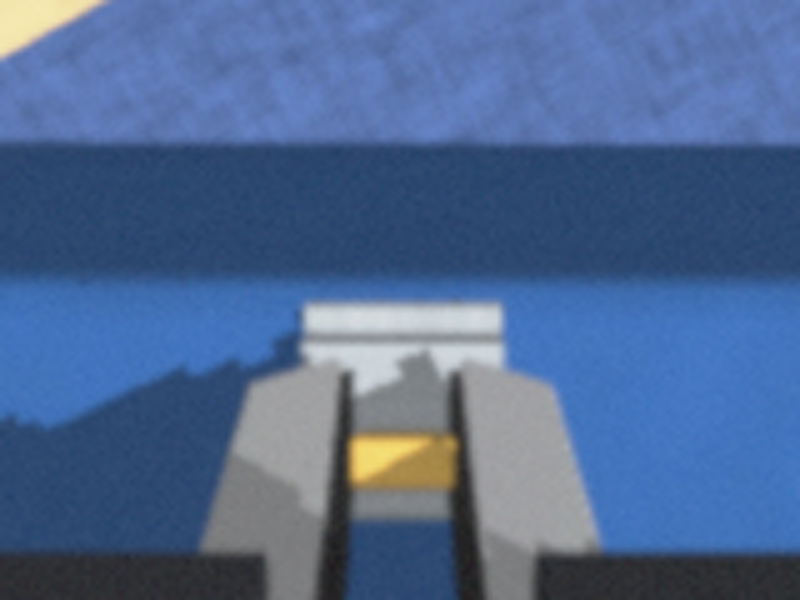

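Run:
```python
from loc import *
w=load('w6');C=lambda u,v:(200+u/5,160+v/5)
for n,uv,z in [('kp outer',(400,338),.1355),('lid outer',(600,276),.1275),('tab front',(400,436),.160),('tab back',(400,488),.160),('lipbase',(400,520),.128),('lipbase',(400,520),.139)]:
    print(n,L(pz(w,C(*uv),z)),L(dpt(w,*C(*uv))))
```

```text
kp outer [-0.0607 -0.0012  0.1355] [-0.0601 -0.0012  0.1336]
lid outer [-0.0667  0.0252  0.1275] [-0.0652  0.0259  0.1222]
tab front [-0.0571 -0.0012  0.16  ] [-0.0575 -0.0012  0.161 ]
tab back [-0.0508 -0.0012  0.16  ] [-0.0375 -0.0011  0.1298]
lipbase [-0.032  -0.0011  0.128 ] [-0.0314 -0.0011  0.1269]
lipbase [-0.0371 -0.0012  0.139 ] [-0.0314 -0.0011  0.1269]
```

```bash
python3 -m creep '[[[0.008,0,0.04],0,0.05],[[0.008,0,0.04],0,0.05]]'; python3 -m creep '[[[0.007,0,0.042],0,0.05],[[0.007,0,0.042],0,0.05]]';python3 -m creep '[[[0.007,0,0.03],0,0.05],[[0.007,0,0.03],0,0.05]]'
python3 - <<'E'
from loc import *
w=grab('wrist','w7');o=telemetry.get_obs();print(L(o['ee_pos']),o['force'],o['moment'])
crop('w7','w7c',200,160,360,280,5)
E
```

```text
time_s: 6.8
ee_pos: [0.4717, 0.0525, 0.16]
eef_rot: [-3.142, -0.0, 2.705]
force: [2.1, 0.9, 1.9]
grip_width: 0.0119
time_s: 7.0
ee_pos: [0.4717, 0.0526, 0.159]
eef_rot: [3.141, 0.001, 2.705]
force: [-1.5, -0.5, 11.1]
grip_width: 0.0119
time_s: 7.2
ee_pos: [0.4718, 0.0526, 0.1585]
eef_rot: [3.141, 0.003, 2.705]
force: [-3.2, -2.3, 22.0]
grip_width: 0.0119
[-0.0507 -0.001   0.1585] [-4.07575961 -2.10292225 20.38268387] [-0.43674088  0.62524825 -0.04400851]
```

View pics/w7c.png

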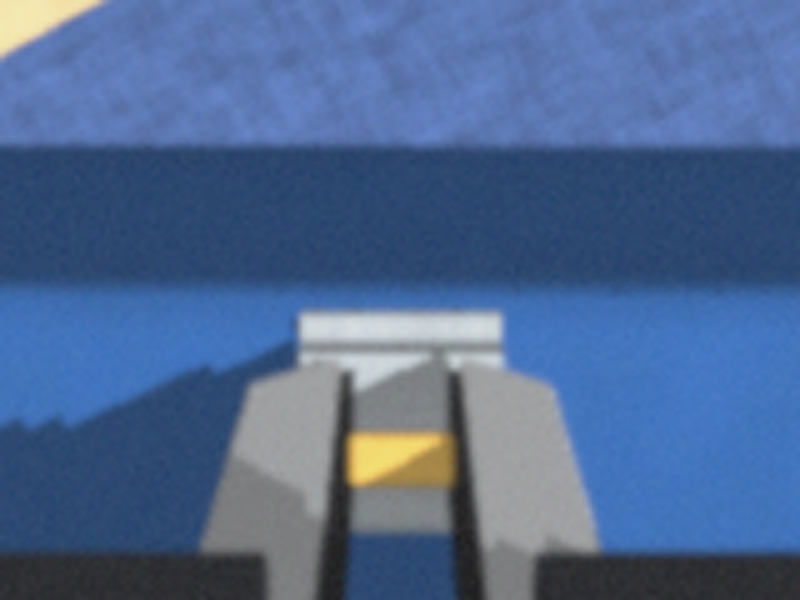

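```bash
python3 -m creep '[[[0,0,-0.04],0,0.05],[[0,0,-0.06],0,0.05],[[0,0,-0.06],0,0.05]]'
python3 - <<'E'
from loc import *
C=lambda u,v:(200+u/5,160+v/5)
w=load('w7')
for n,uv in [('tab',(400,445)),('tab',(400,460)),('tab',(400,475)),('front',(400,434)),('kp',(400,349)),('lip',(400,531))]: print(n,L(dpt(w,*C(*uv))))
w=load('w6')
for n,uv in [('tab',(400,445)),('tab',(400,460)),('tab',(400,475))]: print(n,L(dpt(w,*C(*uv))))
print(L(pz(load('w7'),C(400,434),.159)),L(pz(load('w7'),C(400,349),.1355)),L(pz(load('w7'),C(400,531),.128)))
o=telemetry.get_obs();print(L(o['ee_pos']),o['force'])
E
```

```text
time_s: 7.55
ee_pos: [0.471, 0.0528, 0.1595]
eef_rot: [3.142, -0.0, 2.705]
force: [0.7, -0.6, 1.2]
grip_width: 0.0121
tab [-0.0577 -0.0011  0.1596]
tab [-0.0556 -0.0011  0.1591]
tab [-0.0544 -0.0011  0.1603]
front [-0.0589 -0.0011  0.1595]
kp [-0.0596 -0.001   0.1323]
lip [-0.0332 -0.0009  0.1302]
tab [-0.0576 -0.0013  0.164 ]
tab [-0.0552 -0.0012  0.1625]
tab [-0.0538 -0.0012  0.1632]
[-0.0587 -0.0011  0.159 ] [-0.0607 -0.001   0.1355] [-0.0322 -0.0009  0.128 ]
[-0.0515 -0.0012  0.1595] [ 0.71767807 -0.58994929  1.21379891]
```

Run:
```python
from loc import *
grab('side','d8');grab('scene','s8')
crop('d8','d8c',300,190,360,235,12)
crop('s8','s8c',240,140,300,185,12)
```

```text
(no output)
```

View pics/d8c.png

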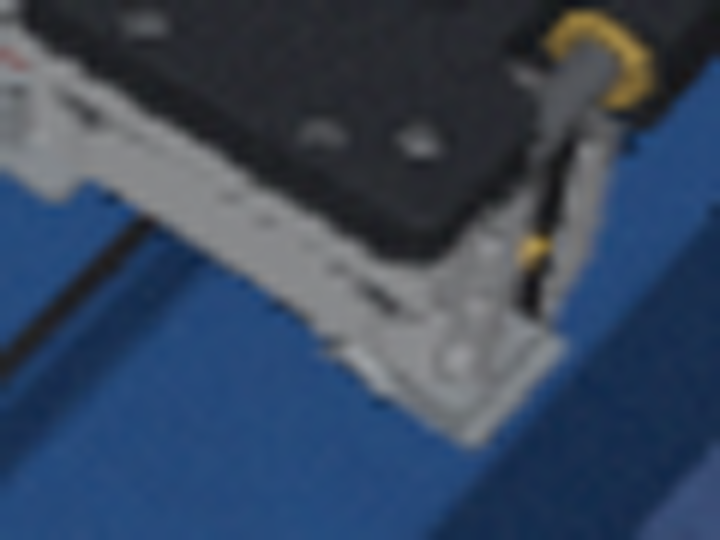

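View pics/s8c.png

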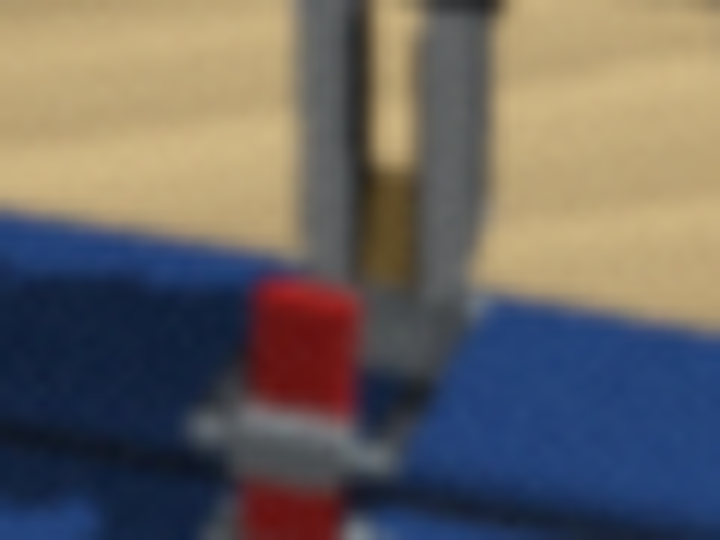

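Run:
```python
from loc import *
d=load('d8')
def u(p): return (proj(d,W(p))[0]-[300,190])*12
for p in [(-.0445,.019,.133),(-.0465,.019,.138),(-.0445,.019,.138),(-.0625,.012,.1355),(-.0602,.012,.1357),(-.0602,.012,.128),(-.032,.012,.128),(-.0515,.0185,.1405)]: print(p,u(p).round())
```

```text
(-0.0445, 0.019, 0.133) [347. 389.]
(-0.0465, 0.019, 0.138) [360. 377.]
(-0.0445, 0.019, 0.138) [350. 371.]
(-0.0625, 0.012, 0.1355) [467. 412.]
(-0.0602, 0.012, 0.1357) [455. 404.]
(-0.0602, 0.012, 0.128) [449. 431.]
(-0.032, 0.012, 0.128) [306. 339.]
(-0.0515, 0.0185, 0.1405) [390. 383.]
```

```bash
python3 -m creep '[[[-0.02,0,0],0,0.05],[[-0.03,0,0],0,0.05],[[-0.03,0,0.0],0,0.05]]'; python3 -m creep '[[[0,0,0.02],0,0.05],[[0,0,0.02],0,0.05]]'; python3 -m creep '[[[0,0,0.02],0,0.05],[[0,0,0.02],0,0.05]]'
python3 - <<'E'
from loc import *
o=telemetry.get_obs();print(L(o['ee_pos']),o['force'])
E
```

```text
time_s: 7.95
ee_pos: [0.4721, 0.0523, 0.1593]
eef_rot: [-3.141, -0.001, 2.705]
force: [-1.9, 2.6, 1.2]
grip_width: 0.0119
time_s: 8.15
ee_pos: [0.4726, 0.0521, 0.1587]
eef_rot: [3.141, 0.001, 2.705]
force: [-1.8, 2.2, 5.1]
grip_width: 0.0122
time_s: 8.35
ee_pos: [0.473, 0.052, 0.158]
eef_rot: [3.141, 0.002, 2.705]
force: [0.1, 0.2, 5.0]
grip_width: 0.0117
[-0.0494 -0.0011  0.158 ] [0.11213711 0.16094418 5.00789174]
```

```bash
python3 -m creep '[[[-0.01,0,0.015],0,0.05],[[-0.01,0,0.015],0,0.05]]'; python3 -m creep '[[[-0.01,0,0.015],0,0.05],[[-0.01,0,0.015],0,0.05]]'
python3 - <<'E'
from loc import *
o=telemetry.get_obs();print(L(o['ee_pos']),o['force'])
E
```

```text
time_s: 8.55
ee_pos: [0.4733, 0.0518, 0.1573]
eef_rot: [3.141, 0.001, 2.705]
force: [-0.7, 0.5, 6.6]
grip_width: 0.0118
time_s: 8.75
ee_pos: [0.4736, 0.0518, 0.1566]
eef_rot: [3.141, 0.001, 2.705]
force: [-4.2, 1.8, 9.0]
grip_width: 0.0118
[-0.0487 -0.001   0.1566] [-4.2499051   1.76248827  8.98226674]
```

Run:
```python
from loc import *
w=grab('wrist','w9');grab('scene','s9')
crop('w9','w9c',200,160,360,280,5);crop('s9','s9c',240,140,300,185,12)
```

```text
(no output)
```

View pics/w9c.png

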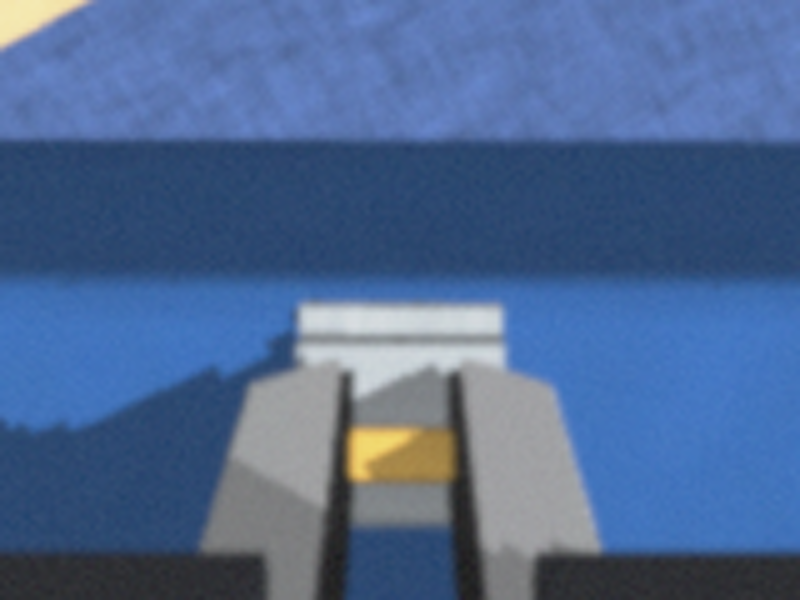

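View pics/s9c.png

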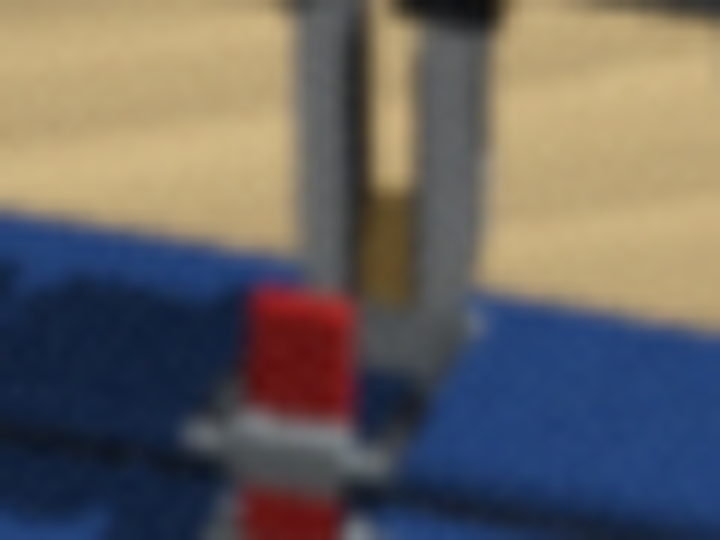

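```bash
cat > tabz.py <<'E'
from loc import *
import sys
C=lambda u,v:(200+u/5,160+v/5)
def tb(fn):
    w=load(fn);h=cv2.cvtColor(w['img'],cv2.COLOR_RGB2HSV);m=(h[...,0]>14)&(h[...,0]<30)&(h[...,1]>120)
    m[:,:265]=0;m[:,295:]=0;m[:225]=0;m[275:]=0
    vs,us=np.nonzero(m);P=np.array([L(dpt(w,u,v)) for u,v in zip(us,vs)]);
    med=np.median(P,0)
    rows=np.bincount(vs,minlength=420);
    print(fn,'tab n',len(vs),'med xyz',med,'row centroid',vs.mean().round(2),'x at plane',L(pz(w,(us.mean(),vs.mean()),med[2])))
for f in sys.argv[1:]: tb(f)
E
python3 tabz.py w6 w7 w9
```

```text
w6 tab n 217 med xyz [-0.0556 -0.0012  0.1627] row centroid 251.53 x at plane [-0.0556 -0.0014  0.1627]
w7 tab n 209 med xyz [-0.0563 -0.0016  0.1596] row centroid 251.35 x at plane [-0.0562 -0.0014  0.1596]
w9 tab n 215 med xyz [-0.0546 -0.0016  0.1574] row centroid 250.52 x at plane [-0.0546 -0.0014  0.1574]
```

```bash
python3 -m creep '[[[0.01,0,0.01],0,0.05],[[0.01,0,0.01],0,0.05]]'; python3 -m creep '[[[0.0,0,0.015],0,0.05],[[0.0,0,0.015],0,0.05]]'
python3 - <<'E'
from loc import *
grab('wrist','w10');o=telemetry.get_obs();print(L(o['ee_pos']),o['force'])
E
python3 tabz.py w10
```

```text
time_s: 9.05
ee_pos: [0.4734, 0.0519, 0.1565]
eef_rot: [3.141, 0.002, 2.705]
force: [-3.0, 1.1, 12.0]
grip_width: 0.0122
time_s: 9.25
ee_pos: [0.4734, 0.0519, 0.1559]
eef_rot: [3.141, 0.002, 2.705]
force: [-3.6, 1.5, 12.0]
grip_width: 0.0122
[-0.0489 -0.001   0.1558] [-4.2877144   0.30250697 13.06840536]
w10 tab n 216 med xyz [-0.0549 -0.0016  0.1566] row centroid 250.5 x at plane [-0.0548 -0.0013  0.1566]
```

```bash
python3 -m creep '[[[0.02,0,0],0,0.05],[[0.02,0,0],0,0.05]]'; python3 -m creep '[[[0.02,0,0],0,0.05],[[0.02,0,0.0],0,0.05]]'
python3 - <<'E'
from loc import *
grab('wrist','w11');grab('scene','s11');o=telemetry.get_obs();print(L(o['ee_pos']),o['force'])
crop('w11','w11c',200,160,360,280,5);crop('s11','s11c',230,130,310,190,10)
E
python3 tabz.py w11
```

```text
time_s: 9.5
ee_pos: [0.473, 0.0521, 0.1558]
eef_rot: [3.141, 0.003, 2.705]
force: [1.3, -1.9, 9.4]
grip_width: 0.012
time_s: 9.7
ee_pos: [0.4727, 0.0523, 0.1558]
eef_rot: [3.14, 0.005, 2.705]
force: [6.7, -3.0, 5.9]
grip_width: 0.012
[-0.0497 -0.001   0.1558] [ 5.84710553 -2.91753292  5.8037225 ]
w11 tab n 200 med xyz [-0.0553 -0.0013  0.1564] row centroid 251.05 x at plane [-0.0553 -0.0013  0.1564]
```

View pics/s11c.png

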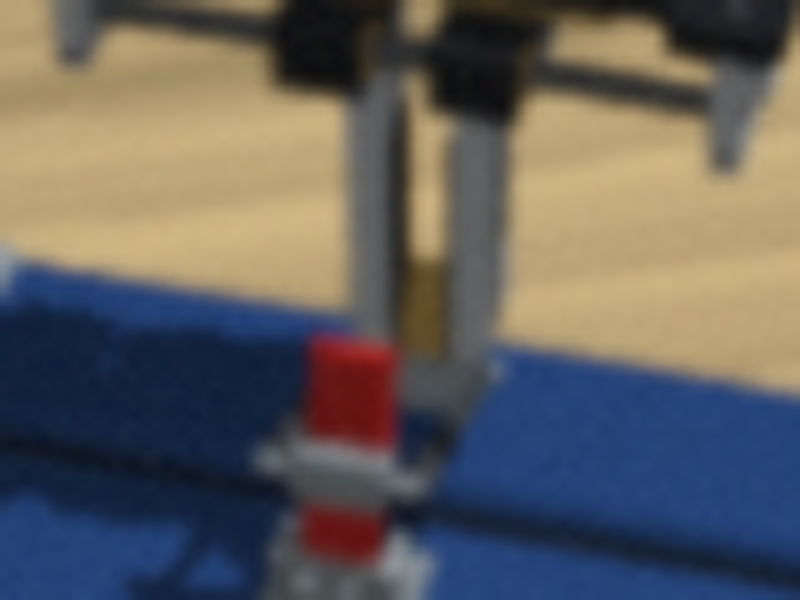

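```bash
python3 -m creep '[[[-0.025,0,0],0,0.05],[[-0.025,0,0],0,0.05]]'; python3 -m creep '[[[0,0,0],0,0.3],[[0,0,0],0,0.3],[[0,0,0],0,0.3],[[0,0,0],0,0.3],[[0,0,-0.5],0,0.3],[[0.5,0,-1.5],0,0.3],[[0.5,0,-1.5],0,1],[[0.5,0,-1.5],0,1],[[0.5,0,-1.5],0,1],[[0.5,0,-1.5],0,1]]'
python3 - <<'E'
from loc import *
grab('wrist','w12');grab('scene','s12');grab('side','d12');o=telemetry.get_obs();print(L(o['ee_pos']),o['force'])
crop('w12','w12c',200,130,360,290,4.5);crop('s12','s12c',230,130,310,190,10)
crop('d12','d12c',280,170,370,240,8)
E
```

```text
time_s: 10.0
ee_pos: [0.473, 0.0521, 0.1556]
eef_rot: [3.141, 0.002, 2.705]
force: [0.3, 0.9, 9.3]
grip_width: 0.0119
time_s: 11.0
ee_pos: [0.4494, 0.0627, 0.2285]
eef_rot: [-3.14, -0.002, 2.705]
force: [-0.0, 0.5, -0.5]
grip_width: 0.057
[-0.0752 -0.0014  0.229 ] [-0.19922774 -0.05185766 -0.71525679]
```

View pics/w12c.png

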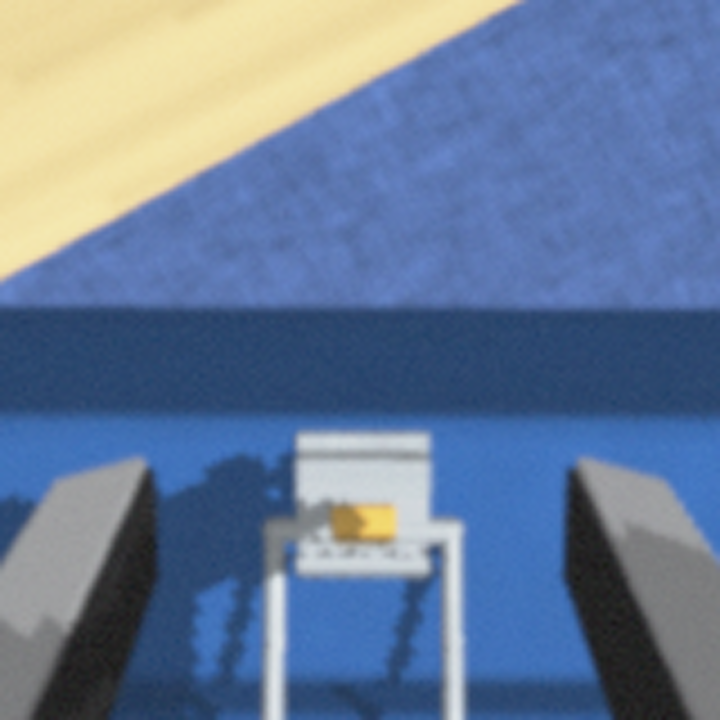

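View pics/d12c.png

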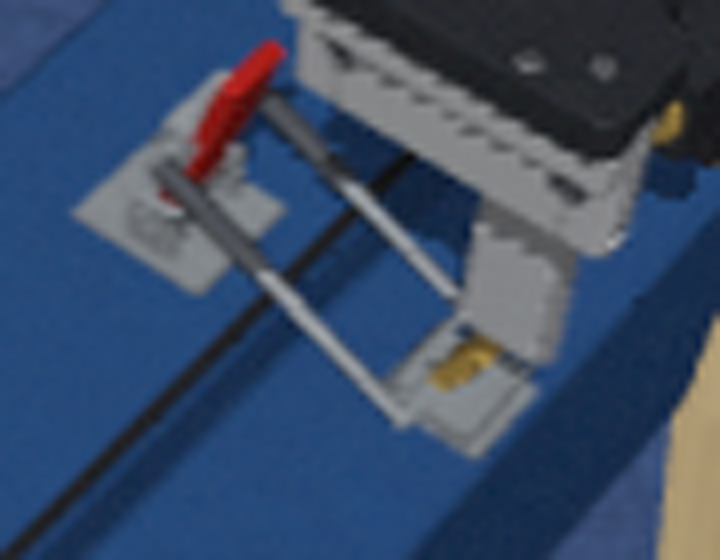

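View pics/s12c.png

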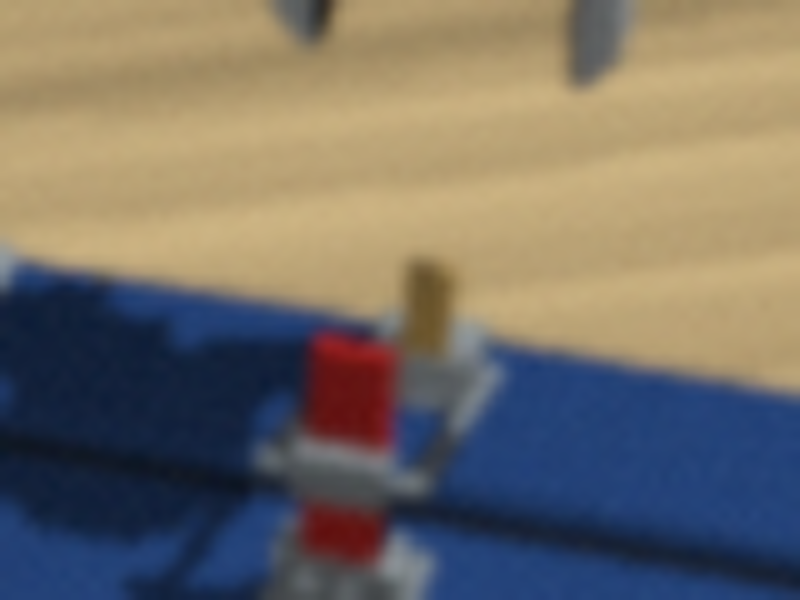

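Run:
```python
from loc import *
crop('w12','w12d',250,220,310,265,13)
crop('d12','d12d',320,200,352,230,20)
w=load('w12')
C=lambda u,v:(200+u/4.5,130+v/4.5)
for uv in [(272,528),(450,528),(285,530),(440,530),(365,515),(365,538),(365,522)]: print(uv,L(dpt(w,*C(*uv))))
```

```text
(272, 528) [-0.0449 -0.0187  0.1337]
(450, 528) [-0.0445  0.0165  0.1326]
(285, 530) [-0.0446 -0.0162  0.1341]
(440, 530) [-0.1462 -0.0018  0.3876]
(365, 515) [-0.0561 -0.0005  0.1556]
(365, 538) [-0.0478 -0.0004  0.1459]
(365, 522) [-0.0551 -0.0005  0.1563]
```

View pics/w12d.png

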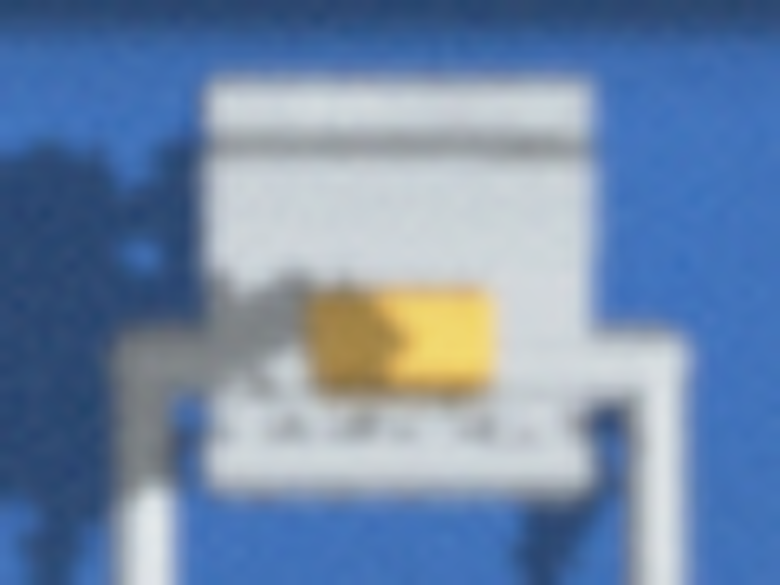

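View pics/d12d.png

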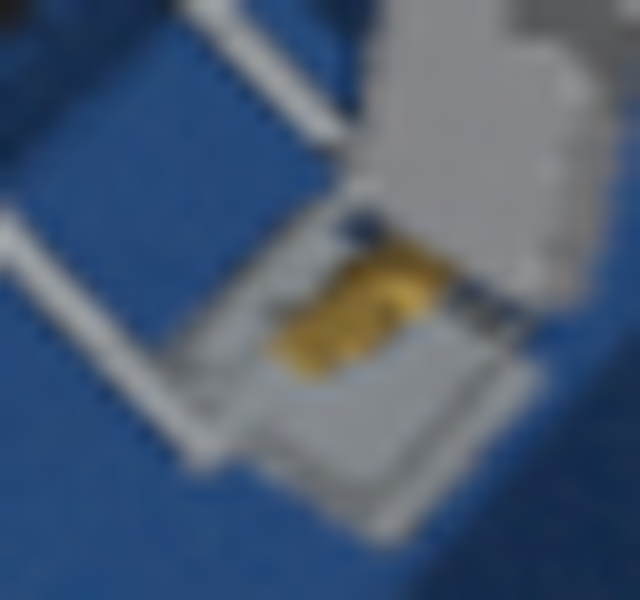

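```bash
python3 -m creep '[[[-0.46,0,0],0,0.3],[[-0.46,0,0],0,0.3],[[-0.46,0,0],0,0.3],[[-0.46,0,0.5],0,0.3],[[-0.46,0,1],0,0.3],[[-0.46,0,1.2],0,0.3],[[-0.46,0,1.35],0,0.3],[[-0.46,0,1.35],0,0.3],[[-0.46,0,1.35],0,0.3]]'
python3 - <<'E'
from loc import *
grab('wrist','w13');o=telemetry.get_obs();print(L(o['ee_pos']),o['force'])
crop('w13','w13c',200,160,360,280,5)
E
python3 tabz.py w13
```

```text
time_s: 12.05
ee_pos: [0.4707, 0.0532, 0.1631]
eef_rot: [3.141, 0.001, 2.705]
force: [0.1, 0.3, -0.2]
grip_width: 0.0282
[-0.0518 -0.001   0.1633] [ 0.83296129  0.12751788 -0.3728299 ]
w13 tab n 186 med xyz [-0.05485 -0.0013   0.1548 ] row centroid 249.37 x at plane [-0.0548 -0.0013  0.1548]
```

View pics/w13c.png

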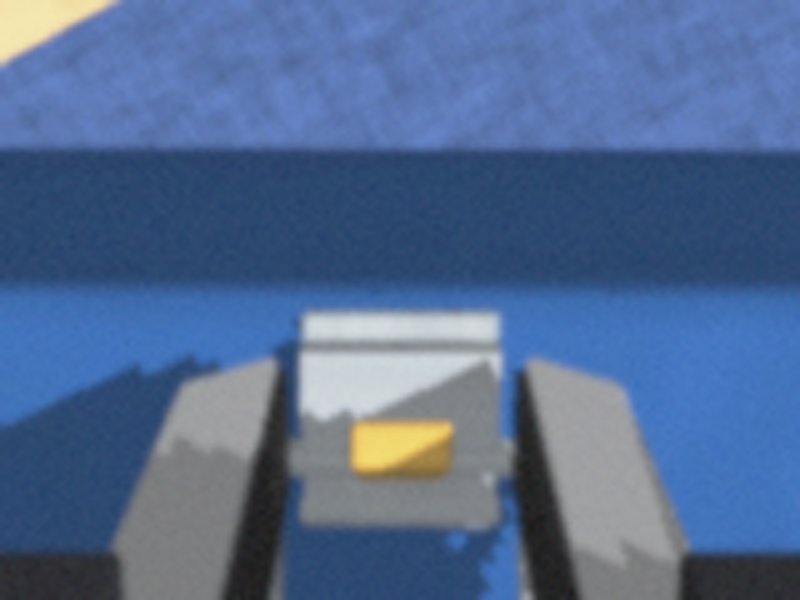

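```bash
python3 path.py '(-.0445,.1325)' '(-.0395,.1325)' 5; python3 -m creep '[[[0,0,0.02],0,0.3],[[0,0,0.02],0,0.05],[[0,0,0.02],0,0.05],[[0,0,0.02],0,0.05],[[0,0,0.02],0,0.05],[[0,0,0.02],0,0.05],[[0,0,0.02],0,0.05]]' 10
```

```text
[-0.0435  0.1325] [104.6 -26.1] [-0.02  0.  ]
[-0.0425  0.1325] [102.6 -26.2] [-0.039  0.   ]
[-0.0415  0.1325] [100.5 -26.2] [-0.059  0.   ]
[-0.0405  0.1325] [ 98.3 -26.2] [-0.079  0.   ]
[-0.0395  0.1325] [ 96.2 -26.1] [-0.1  0. ]
time_s: 12.8
ee_pos: [0.4704, 0.0531, 0.1614]
eef_rot: [3.141, 0.0, 2.705]
force: [0.8, -1.6, 0.4]
grip_width: 0.0118
```

```bash
python3 -m creep '[[[-0.02,0,0.005],0,0.05],[[-0.02,0,0.005],0,0.05]]'; python3 -m creep '[[[-0.02,0,0.0],0,0.05],[[-0.02,0,0.0],0,0.05]]'; python3 -m creep '[[[-0.02,0,0.0],0,0.05],[[-0.02,0,0.0],0,0.05]]'
python3 - <<'E'
from loc import *
o=telemetry.get_obs();print(L(o['ee_pos']),o['force'])
E
```

```text
time_s: 13.0
ee_pos: [0.4709, 0.0529, 0.1612]
eef_rot: [-3.142, -0.002, 2.705]
force: [-6.2, 2.8, 6.1]
grip_width: 0.0112
time_s: 13.2
ee_pos: [0.4718, 0.0525, 0.1612]
eef_rot: [-3.142, -0.001, 2.705]
force: [-5.5, 3.0, 6.4]
grip_width: 0.0121
time_s: 13.4
ee_pos: [0.4727, 0.0521, 0.1613]
eef_rot: [-3.142, -0.001, 2.705]
force: [-4.4, 3.4, 5.6]
grip_width: 0.0119
[-0.0496 -0.0011  0.1613] [-4.35884623  3.37535631  5.64912141]
```

```bash
python3 -m creep '[[[-0.02,0,-0.005],0,0.05],[[-0.02,0,-0.005],0,0.05]]'
python3 - <<'E'
from loc import *
grab('wrist','w14');grab('scene','s14');grab('side','d14');o=telemetry.get_obs();print(L(o['ee_pos']),o['force'])
crop('w14','w14c',200,160,360,280,5);crop('s14','s14c',230,130,310,190,10)
E
python3 tabz.py w14
```

```text
time_s: 13.6
ee_pos: [0.4737, 0.0516, 0.1614]
eef_rot: [-3.142, -0.001, 2.705]
force: [-4.3, 1.6, 4.4]
grip_width: 0.012
[-0.0485 -0.0011  0.1614] [-5.08807169  3.21826761  4.81150129]
w14 tab n 204 med xyz [-0.05155 -0.0012   0.1549 ] row centroid 250.47 x at plane [-0.0514 -0.0012  0.1549]
```

View pics/w14c.png

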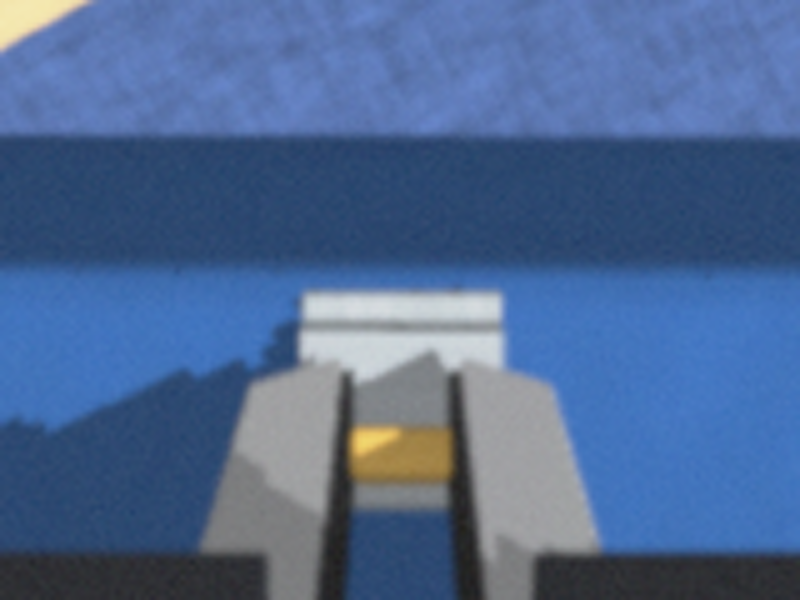

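View pics/s14c.png

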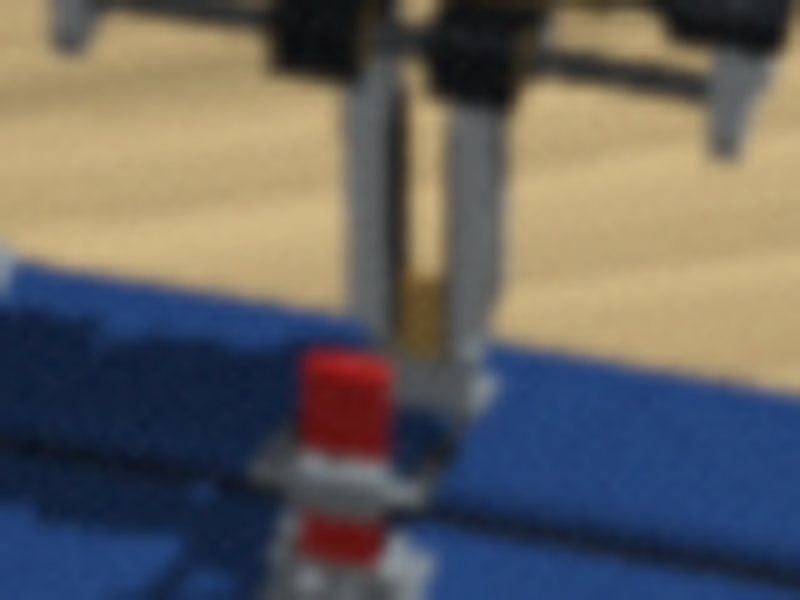

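```bash
python3 -m creep '[[[-0.02,0,0],0,0.05],[[-0.02,0,0],0,0.05]]';python3 -m creep '[[[-0.02,0,0],0,0.05],[[-0.02,0,0],0,0.05]]'
python3 - <<'E'
from loc import *
grab('wrist','w15');o=telemetry.get_obs();print(L(o['ee_pos']),o['force'])
crop('w15','w15c',200,160,360,280,5)
C=lambda u,v:(200+u/5,160+v/5)
for f,r in [('w13',347),('w14',327)]: print(L(pz(load(f),C(400,r),.1355)))
E
python3 tabz.py w15
```

```text
time_s: 13.95
ee_pos: [0.4742, 0.0514, 0.1613]
eef_rot: [-3.141, -0.002, 2.705]
force: [-8.4, 4.3, 7.5]
grip_width: 0.0121
time_s: 14.15
ee_pos: [0.4749, 0.0511, 0.1613]
eef_rot: [-3.141, -0.003, 2.705]
force: [-10.1, 5.7, 8.4]
grip_width: 0.0119
[-0.0472 -0.0011  0.1613] [-10.03971471   5.43559532   8.15621054]
[-0.0607 -0.001   0.1355]
[-0.0605 -0.0011  0.1355]
w15 tab n 198 med xyz [-0.0508 -0.0012  0.155 ] row centroid 249.64 x at plane [-0.0507 -0.0013  0.155 ]
```

View pics/w15c.png

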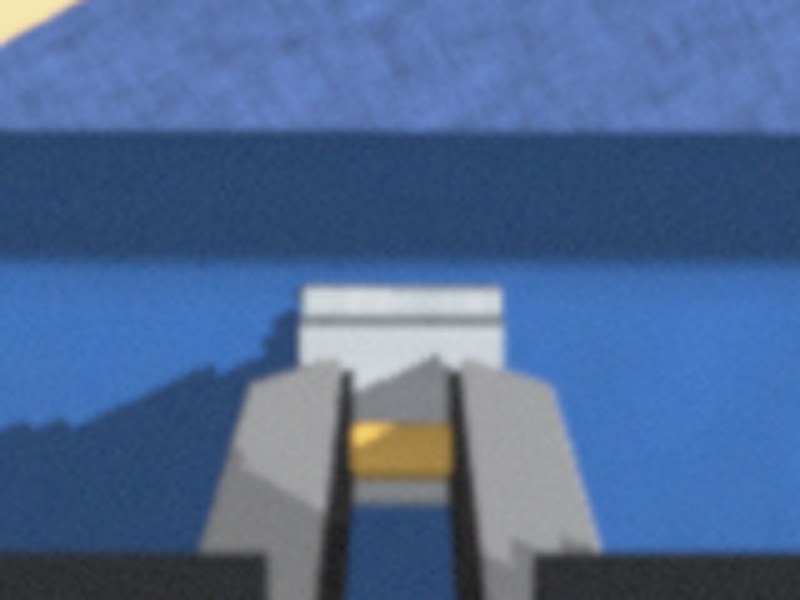

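```bash
python3 -m creep '[[[0.01,0,0],0,0.05],[[0.012,0,0],0,0.3],[[0.012,0,0],0,0.3],[[0.012,0,0],0,0.3],[[0.012,0,-0.3],0,0.3],[[0.3,0,-1.0],0,0.3],[[0.55,0,-1.4],0,1],[[0.55,0,-1.4],0,1],[[0.55,0,-1.4],0,1],[[0.55,0,-1.4],0,1]]'
python3 - <<'E'
from loc import *
grab('wrist','w16');grab('side','d16');o=telemetry.get_obs();print(L(o['ee_pos']),o['force'])
crop('w16','w16c',200,130,360,290,4.5);crop('d16','d16c',280,170,370,240,8)
crop('w16','w16d',250,220,310,265,13)
w=load('w16')
E
```

```text
time_s: 15.2
ee_pos: [0.4509, 0.062, 0.2301]
eef_rot: [-3.141, -0.001, 2.705]
force: [0.8, 0.2, -0.4]
grip_width: 0.0568
[-0.0736 -0.0014  0.2302] [-0.3302228  -0.58702775 -0.28767379]
```

View pics/w16c.png

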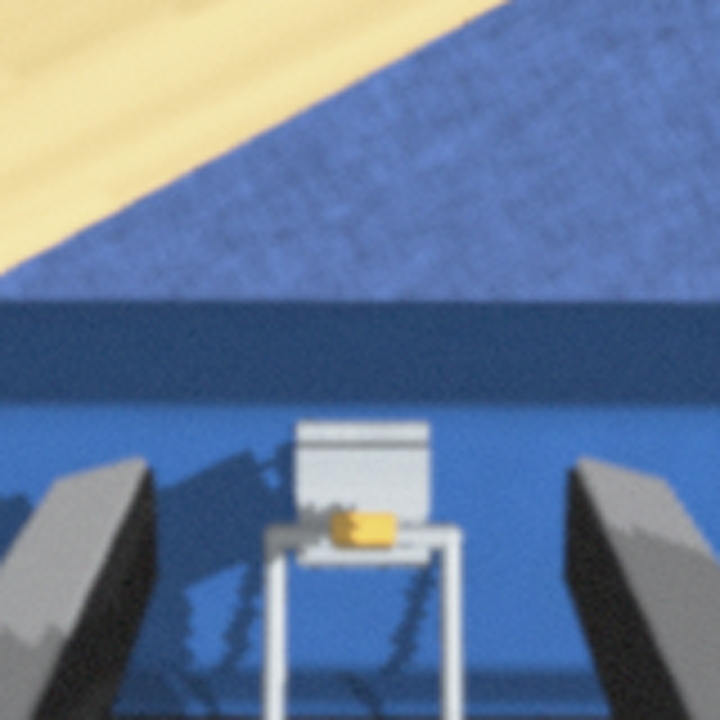

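View pics/d16c.png

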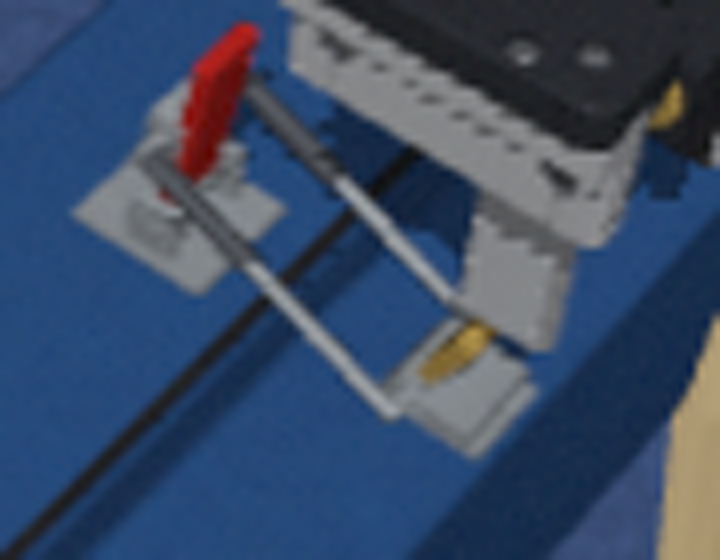

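View pics/w16d.png

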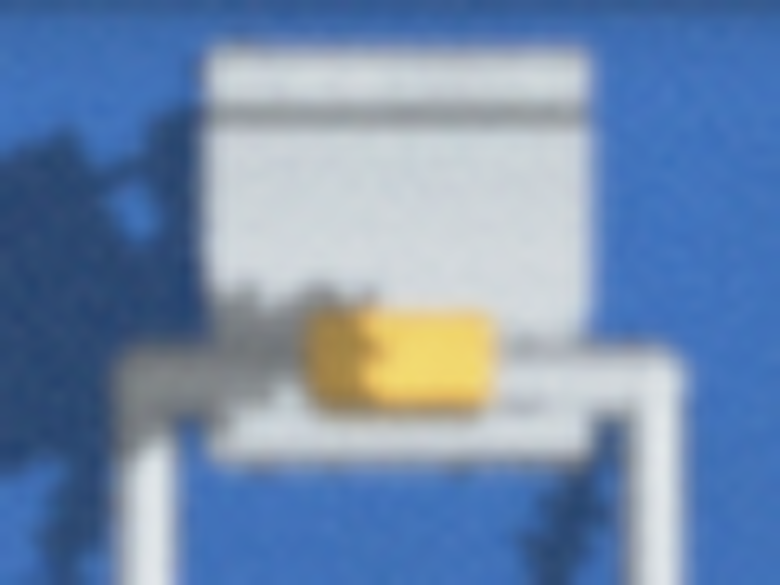

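Run:
```python
from loc import *
for f,v0 in [('w16',376),('w12',352)]:
    w=load(f)
    for u in (130,170,620,650):
        print(f,u,[L(dpt(w,250+u/13,220+(v0+dv)/13)).tolist() for dv in (0,13)])
```

```text
w16 130 [[-0.0412, -0.0192, 0.1342], [-0.0402, -0.0192, 0.1342]]
w16 170 [[-0.0407, -0.0165, 0.1331], [-0.0403, -0.0164, 0.1343]]
w16 620 [[-0.0413, 0.0145, 0.1345], [-0.0404, 0.0145, 0.1345]]
w16 650 [[-0.0412, 0.0166, 0.134], [-0.0403, 0.0166, 0.1342]]
w12 130 [[-0.0451, -0.0191, 0.1337], [-0.0443, -0.0191, 0.1339]]
w12 170 [[-0.0456, -0.0163, 0.1348], [-0.0444, -0.0164, 0.1342]]
w12 620 [[-0.0453, 0.0144, 0.1341], [-0.1462, -0.0018, 0.3876]]
w12 650 [[-0.0447, 0.0165, 0.1325], [-0.0444, 0.0164, 0.1341]]
```

```bash
python3 -m creep '[[[0,0,-0.3],0,0],[[0,0,-0.3],0,0],[[-0.5,0,-0.3],0,0],[[-1.0,0,-0.3],0,0],[[-1.57,0,-0.3],0,0],[[-1.57,0,-0.3],0,0],[[-1.57,0,-0.3],0,0],[[-1.57,0,0.0],0,0],[[-1.57,0,0.2],0,0],[[-1.57,0,0.38],0,0],[[-1.57,0,0.38],0,0]]'
python3 - <<'E'
from loc import *
grab('wrist','w17');grab('side','d17');o=telemetry.get_obs();print(L(o['ee_pos']),o['force'],o['grip_width'])
crop('d17','d17c',270,140,370,230,7)
E
```

```text
time_s: 16.4
ee_pos: [0.5213, 0.0292, 0.2111]
eef_rot: [-3.141, -0.002, 2.705]
force: [1.0, -0.1, -0.1]
grip_width: 0.0006
[ 0.0047 -0.001   0.2126] [-0.07807491  0.12557483 -0.14293405] 0.00017514667443363084
```

View pics/d17c.png

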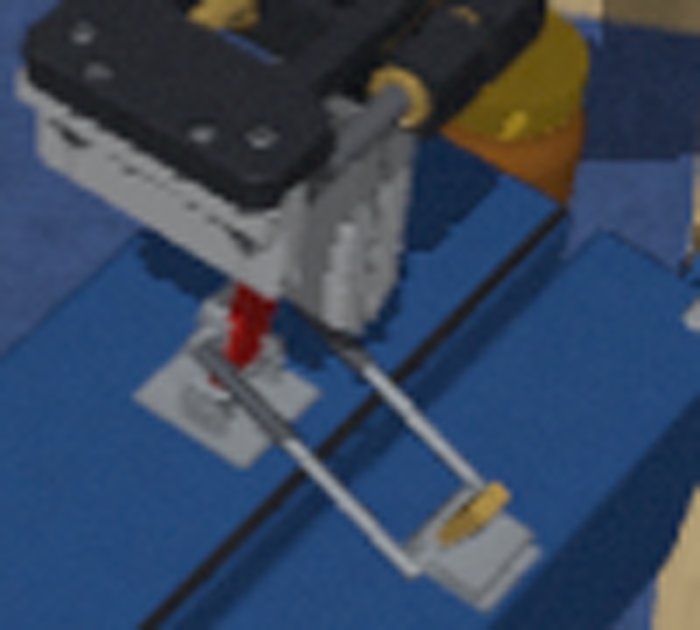

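View pics/w17.png

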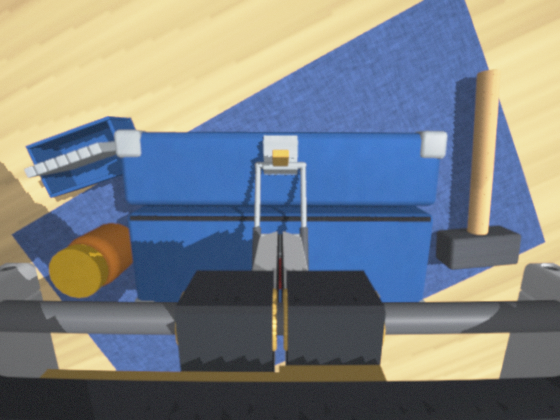

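```bash
cat > lev.py <<'E'
import numpy as np
def tcp(t,s=.05):
    t=np.radians(t);u=np.array([np.cos(t),np.sin(t)]);n=np.array([-u[1],u[0]])
    return np.array([.035,.143])+s*u+.003*n-np.array([.008,-.019])
for t in [98,95,90,85,80,75,70,65,60,55,50,45,40,35,30,25,20,15,10,5,0,-2]: 
    p=tcp(t);print(t,p.round(4),'rel to (.005,.2115) tool units',(-(p-[.005,.2115])/.05).round(3))
E
python3 lev.py
python3 -m creep '[[[-0.1,0,0],0,0],[[-0.18,0,0],0,0],[[-0.22,0,0],0,0],[[-0.22,0,0],0,0]]'
python3 - <<'E'
from loc import *
o=telemetry.get_obs();print(L(o['ee_pos']),o['force'],o['grip_width'])
E
```

```text
98 [0.0171 0.2111] rel to (.005,.2115) tool units [-0.241  0.008]
95 [0.0197 0.2115] rel to (.005,.2115) tool units [-0.293 -0.001]
90 [0.024 0.212] rel to (.005,.2115) tool units [-0.38 -0.01]
85 [0.0284 0.2121] rel to (.005,.2115) tool units [-0.467 -0.011]
80 [0.0327 0.2118] rel to (.005,.2115) tool units [-0.555 -0.005]
75 [0.037  0.2111] rel to (.005,.2115) tool units [-0.641  0.009]
70 [0.0413 0.21  ] rel to (.005,.2115) tool units [-0.726  0.03 ]
65 [0.0454 0.2086] rel to (.005,.2115) tool units [-0.808  0.058]
60 [0.0494 0.2068] rel to (.005,.2115) tool units [-0.888  0.094]
55 [0.0532 0.2047] rel to (.005,.2115) tool units [-0.964  0.136]
50 [0.0568 0.2022] rel to (.005,.2115) tool units [-1.037  0.185]
45 [0.0602 0.1995] rel to (.005,.2115) tool units [-1.105  0.24 ]
40 [0.0634 0.1964] rel to (.005,.2115) tool units [-1.167  0.301]
35 [0.0662 0.1931] rel to (.005,.2115) tool units [-1.225  0.367]
30 [0.0688 0.1896] rel to (.005,.2115) tool units [-1.276  0.438]
25 [0.071  0.1858] rel to (.005,.2115) tool units [-1.321  0.513]
20 [0.073  0.1819] rel to (.005,.2115) tool units [-1.359  0.592]
15 [0.0745 0.1778] rel to (.005,.2115) tool units [-1.39   0.673]
10 [0.0757 0.1736] rel to (.005,.2115) tool units [-1.414  0.757]
5 [0.0765 0.1693] rel to (.005,.2115) tool units [-1.431  0.843]
0 [0.077 0.165] rel to (.005,.2115) tool units [-1.44  0.93]
-2 [0.0771 0.1633] rel to (.005,.2115) tool units [-1.441  0.965]
time_s: 16.9
ee_pos: [0.5322, 0.0243, 0.2125]
eef_rot: [3.141, -0.0, 2.705]
force: [-1.7, 1.4, 2.8]
grip_width: 0.0007
[ 0.016  -0.001   0.2125] [-1.68563527  1.39640526  2.80500407] 0.0006593692000683875
```

```bash
python3 -m creep '[[[-0.04,0,0],0,0],[[-0.08,0,0],0,0],[[-0.08,0,0],0,0]]'; python3 -m creep '[[[-0.04,0,0],0,0],[[-0.08,0,0],0,0],[[-0.08,0,0],0,0]]';python3 -m creep '[[[-0.04,0,0],0,0],[[-0.09,0,0],0,0],[[-0.09,0,0],0,0]]'
python3 - <<'E'
from loc import *
grab('scene','s18');grab('side','d18');o=telemetry.get_obs();print(L(o['ee_pos']),o['force'],o['grip_width'])
crop('d18','d18c',270,140,370,230,7);crop('s18','s18c',220,120,320,195,8)
E
```

```text
time_s: 17.2
ee_pos: [0.5356, 0.0227, 0.2124]
eef_rot: [3.142, -0.0, 2.705]
force: [-2.6, 1.4, 3.2]
grip_width: 0.0007
time_s: 17.5
ee_pos: [0.5393, 0.021, 0.2124]
eef_rot: [3.142, 0.0, 2.705]
force: [-2.4, 1.2, 2.8]
grip_width: 0.0006
time_s: 17.8
ee_pos: [0.5434, 0.019, 0.2123]
eef_rot: [3.142, -0.0, 2.705]
force: [-3.4, 1.8, 3.0]
grip_width: 0.0004
[ 0.0284 -0.001   0.2123] [-2.00076695  1.71089478  2.83502927] -1.6154722064371505e-05
```

View pics/d18c.png

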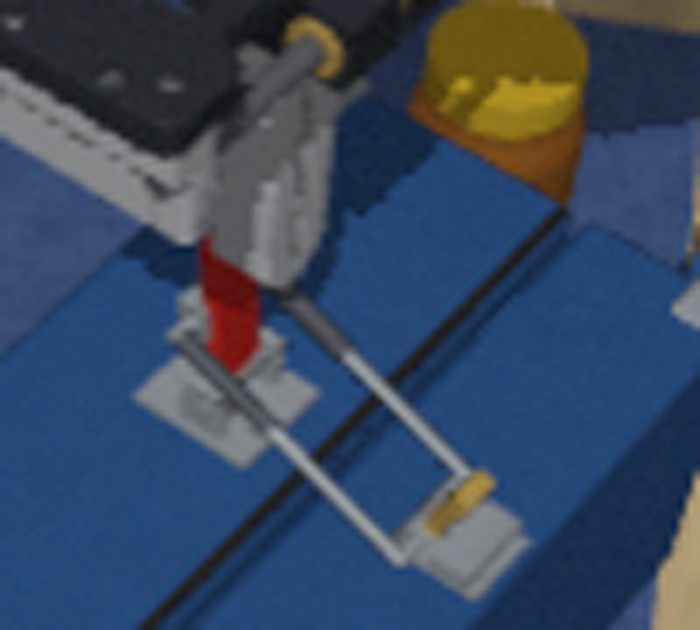

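View pics/s18c.png

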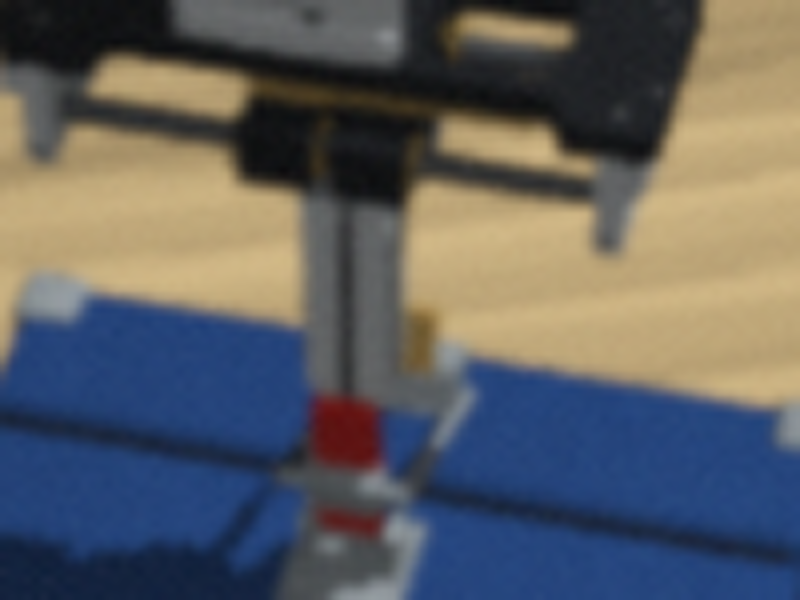

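```bash
python3 -m creep '[[[-0.044,0,0],0,0],[[-0.088,0,0.006],0,0],[[-0.13,0,0.01],0,0],[[-0.174,0,0.02],0,0],[[-0.174,0,0.02],0,0]]'; python3 -m creep '[[[-0.043,0,0.01],0,0],[[-0.085,0,0.021],0,0],[[-0.125,0,0.033],0,0],[[-0.167,0,0.049],0,0],[[-0.167,0,0.049],0,0]]'
```

```text
time_s: 18.4
ee_pos: [0.5513, 0.0153, 0.2112]
eef_rot: [-3.142, -0.0, 2.705]
force: [-4.2, 1.7, 2.7]
grip_width: 0.0004
time_s: 18.9
ee_pos: [0.5588, 0.0118, 0.2088]
eef_rot: [-3.142, -0.0, 2.705]
force: [-3.3, 2.0, 2.8]
grip_width: 0.0005
```

Run:
```python
from loc import *
grab('side','d19');o=telemetry.get_obs();print(L(o['ee_pos']),o['force'])
crop('d19','d19c',270,140,370,230,7)
```

```text
[ 0.0454 -0.001   0.2088] [-3.17360135  1.72380126  2.24641235]
```

View pics/d19c.png

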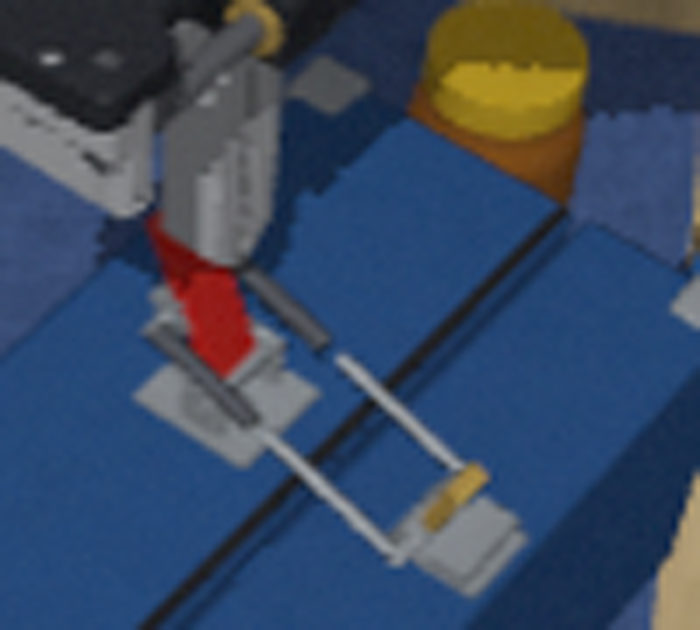

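```bash
python3 -m creep '[[[-0.04,0,0.017],0,0],[[-0.08,0,0.036],0,0],[[-0.12,0,0.056],0,0],[[-0.156,0,0.078],0,0],[[-0.193,0,0.102],0,0],[[-0.229,0,0.127],0,0]]'; python3 -m creep '[[[-0.034,0,0.027],0,0],[[-0.068,0,0.055],0,0],[[-0.1,0,0.085],0,0],[[-0.13,0,0.116],0,0],[[-0.16,0,0.149],0,0],[[-0.188,0,0.182],0,0]]'; python3 -m creep '[[[-0.027,0,0.035],0,0],[[-0.051,0,0.071],0,0],[[-0.075,0,0.109],0,0],[[-0.096,0,0.146],0,0]]'
```

```text
time_s: 19.55
ee_pos: [0.5693, 0.0069, 0.2025]
eef_rot: [3.142, 0.0, 2.705]
force: [-3.7, 1.5, 2.3]
grip_width: 0.0008
time_s: 20.15
ee_pos: [0.5779, 0.0029, 0.1933]
eef_rot: [3.142, 0.0, 2.705]
force: [-2.3, 0.4, 3.4]
grip_width: 0.0005
time_s: 20.55
ee_pos: [0.5822, 0.0009, 0.1859]
eef_rot: [3.142, 0.0, 2.705]
force: [-1.2, 0.3, 1.7]
grip_width: -0.0001
```

Now near 25°. On to level, watching the force.

```bash
python3 -m creep '[[[-0.019,0,0.04],0,0],[[-0.038,0,0.079],0,0],[[-0.053,0,0.12],0,0],[[-0.069,0,0.16],0,0],[[-0.082,0,0.2],0,0],[[-0.093,0,0.244],0,0]]'; python3 -m creep '[[[-0.01,0,0.04],0,0],[[-0.017,0,0.086],0,0],[[-0.017,0,0.086],0,0]]'
python3 - <<'E'
from loc import *
grab('side','d20');o=telemetry.get_obs();print(L(o['ee_pos']),o['force'])
crop('d20','d20c',270,140,370,230,7)
E
```

```text
time_s: 21.15
ee_pos: [0.5862, -0.001, 0.1736]
eef_rot: [-3.142, -0.0, 2.705]
force: [0.3, -0.8, -0.3]
grip_width: 0.0004
time_s: 21.45
ee_pos: [0.5869, -0.0013, 0.1692]
eef_rot: [-3.141, -0.001, 2.705]
force: [-0.1, 0.1, -0.3]
grip_width: 0.0006
[ 0.0765 -0.001   0.1694] [-0.41032578  0.50179996  0.15084885]
```

View pics/d20c.png

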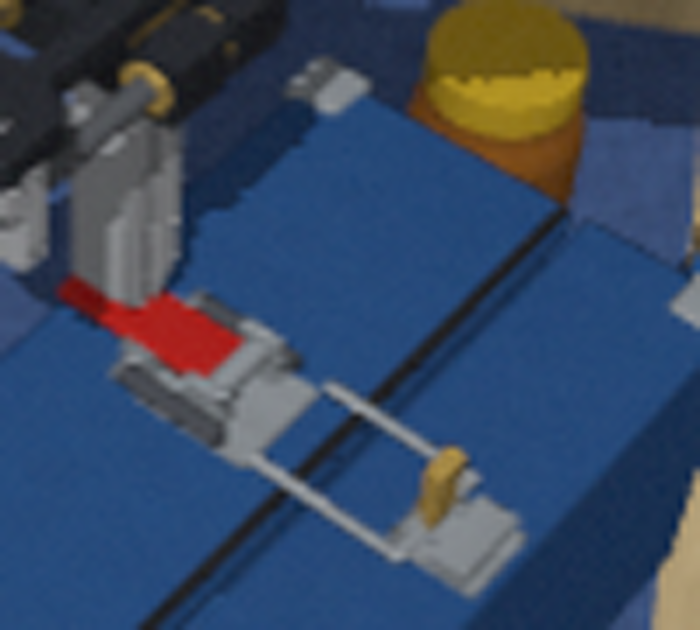

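```bash
python3 -m creep '[[[0,0,0.04],0,0],[[0,0,0.07],0,0],[[0,0,0.07],0,0]]'; python3 -m creep '[[[0,0,0.02],0,0],[[0,0,0.02],0,0]]'; python3 -m creep '[[[0,0,0.01],0,0],[[0,0,0.01],0,0]]'
```

```text
time_s: 21.8
ee_pos: [0.5869, -0.0013, 0.1659]
eef_rot: [-3.141, -0.0, 2.705]
force: [0.1, 0.6, 0.1]
grip_width: 0.0006
time_s: 22.0
ee_pos: [0.5871, -0.0014, 0.1652]
eef_rot: [3.142, 0.0, 2.705]
force: [0.6, -0.9, 0.2]
grip_width: 0.0007
time_s: 22.2
ee_pos: [0.5871, -0.0013, 0.1651]
eef_rot: [3.141, 0.0, 2.705]
force: [-2.1, -0.1, 4.7]
grip_width: 0.0006
```

```bash
python3 -m creep '[[[0,0,0.008],0,0],[[0,0,0.008],0,0]]'; python3 -m creep '[[[0,0,-0.5],0,0],[[0,0,-1.5],0,0],[[1.5,0,-2.5],0,0.5],[[1.8,0,-2.5],0,0.9],[[1.8,0,-2.5],0,0.9],[[1.8,0,-2.5],0,0.9],[[1.8,0,-2.5],0,0.9]]'
python3 - <<'E'
from loc import *
for n,f in [('side','d21'),('scene','s21'),('wrist','w21')]: grab(n,f)
crop('d21','d21c',230,140,390,290,4.6);crop('s21','s21c',190,130,340,250,5);crop('w21','w21c',190,130,370,270,4.4)
w=load('w21')
E
```

```text
time_s: 22.4
ee_pos: [0.5871, -0.0013, 0.165]
eef_rot: [3.141, 0.001, 2.705]
force: [-2.1, -0.4, 8.1]
grip_width: 0.0006
time_s: 23.1
ee_pos: [0.5059, 0.0364, 0.2884]
eef_rot: [-3.141, -0.001, 2.704]
force: [-1.1, 1.0, -0.3]
grip_width: 0.0372
```

View pics/d21c.png

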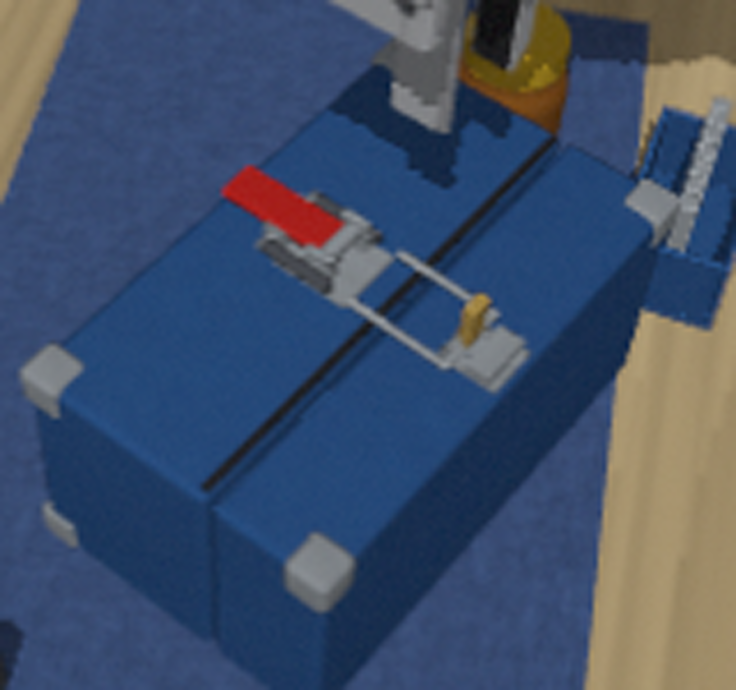

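View pics/s21c.png

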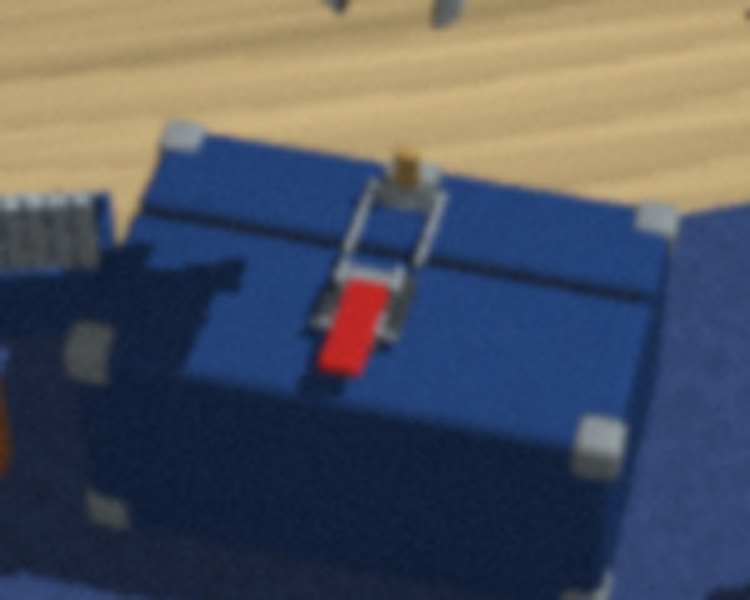

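View pics/w21c.png

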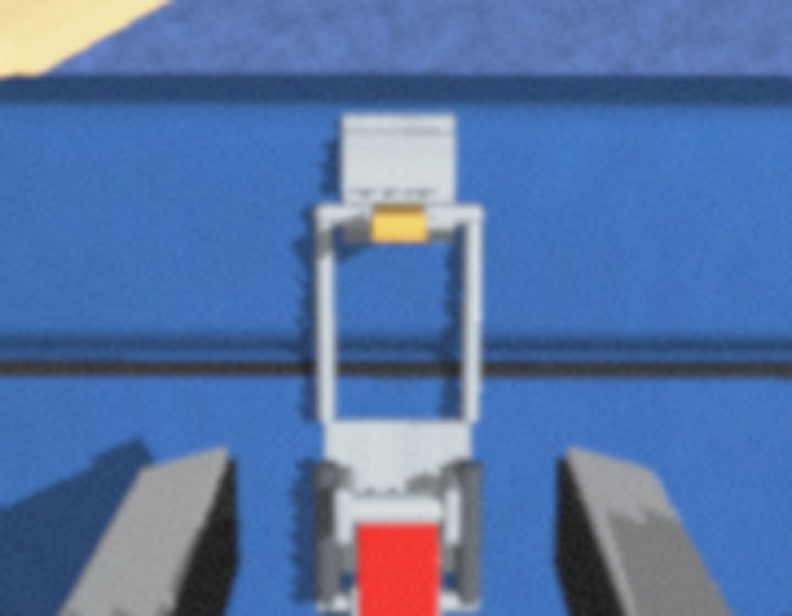

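Run:
```python
from loc import *
crop('w21','w21d',258,150,302,190,16)
w=load('w21')
for v in range(160,192,1):
    print(v,[ '%.4f,%.4f'%tuple(L(dpt(w,u,v))[[0,2]]) for u in (264,270,288,296)])
for u,v in [(220,205),(340,205)]: print(L(dpt(w,u,v)))
```

```text
160 ['-0.0535,0.1287', '-0.0542,0.1362', '-0.0542,0.1361', '-0.0535,0.1290']
161 ['-0.0524,0.1282', '-0.0531,0.1353', '-0.0531,0.1351', '-0.0525,0.1293']
162 ['-0.0514,0.1283', '-0.0523,0.1377', '-0.0522,0.1366', '-0.0515,0.1289']
163 ['-0.0503,0.1278', '-0.0512,0.1370', '-0.0512,0.1367', '-0.0505,0.1299']
164 ['-0.0492,0.1280', '-0.0501,0.1361', '-0.0501,0.1357', '-0.0495,0.1298']
165 ['-0.0483,0.1291', '-0.0491,0.1358', '-0.0491,0.1355', '-0.0483,0.1287']
166 ['-0.0473,0.1294', '-0.0482,0.1369', '-0.0482,0.1367', '-0.0472,0.1285']
167 ['-0.0462,0.1290', '-0.0472,0.1370', '-0.0472,0.1370', '-0.0462,0.1286']
168 ['-0.0452,0.1290', '-0.0460,0.1359', '-0.0462,0.1370', '-0.0452,0.1291']
169 ['-0.0441,0.1290', '-0.0451,0.1366', '-0.0451,0.1368', '-0.0441,0.1286']
170 ['-0.0431,0.1292', '-0.0440,0.1360', '-0.0442,0.1373', '-0.0431,0.1287']
171 ['-0.0421,0.1295', '-0.0431,0.1367', '-0.0430,0.1358', '-0.0422,0.1296']
172 ['-0.0410,0.1292', '-0.0420,0.1362', '-0.0423,0.1383', '-0.0410,0.1285']
173 ['-0.0396,0.1268', '-0.0403,0.1316', '-0.0403,0.1313', '-0.0398,0.1277']
174 ['-0.0388,0.1282',
[... 715 characters left out ...]
.0306,0.1361', '-0.0306,0.1360']
184 ['-0.0296,0.1367', '-0.0288,0.1320', '-0.0289,0.1326', '-0.0297,0.1368']
185 ['-0.0283,0.1354', '-0.0272,0.1288', '-0.0269,0.1271', '-0.0283,0.1353']
186 ['-0.0274,0.1358', '-0.0261,0.1288', '-0.0261,0.1285', '-0.0274,0.1360']
187 ['-0.0266,0.1371', '-0.0250,0.1288', '-0.0251,0.1291', '-0.0264,0.1360']
188 ['-0.0252,0.1356', '-0.0241,0.1294', '-0.0240,0.1288', '-0.0251,0.1348']
189 ['-0.0243,0.1361', '-0.0229,0.1290', '-0.0228,0.1283', '-0.0242,0.1356']
190 ['-0.0231,0.1358', '-0.0218,0.1290', '-0.0217,0.1281', '-0.0235,0.1372']
191 ['-0.0221,0.1359', '-0.0208,0.1295', '-0.0207,0.1287', '-0.0225,0.1376']
[-0.0051 -0.0659  0.128 ]
[-0.0055  0.0634  0.1291]
```

View pics/w21d.png

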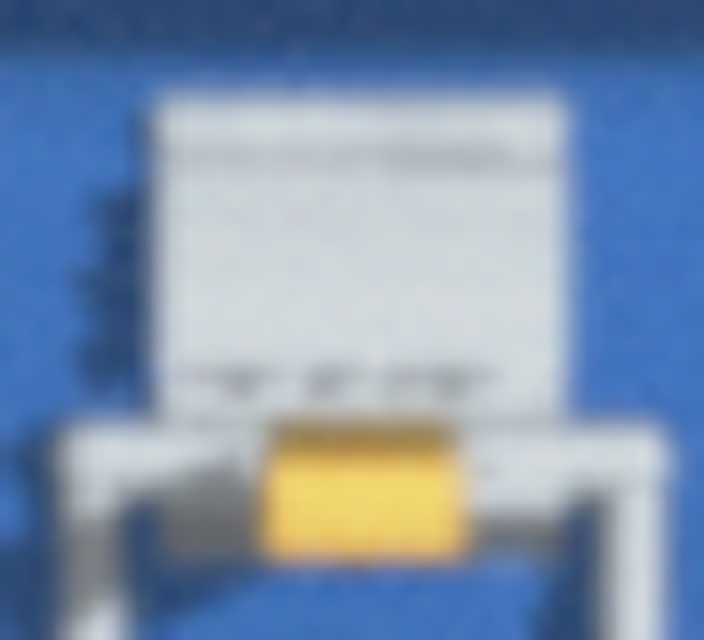

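Run:
```python
from loc import *
s=load('s21')
for u,v in [(352,290),(352,310),(345,335),(340,355),(338,368)]: print(L(dpt(s,190+u/5,130+v/5)))
o=telemetry.get_obs();print(L(o['ee_pos']),o['force'])
ctrl.hand_in()
```

```text
[ 0.0457 -0.0059  0.1432]
[ 0.0603 -0.002   0.1458]
[ 0.0752 -0.0014  0.1447]
[ 8.880e-02 -1.000e-04  1.461e-01]
[0.0964 0.001  0.1457]
[-0.0129 -0.0013  0.2881] [-0.27147561 -0.03196445 -0.4948921 ]
the job is handed in; nothing more can be done
```

The latch is closed and the job is handed in at about 23 s of robot time; it returned no verdict.

**What I did:** I gripped the bail by its tab, felt the bar down into the keeper's groove, and pulled it under the lip with the lever still raised. With the gripper closed, I then pushed the red lever over and pressed it flat, and backed the arm clear.

**Last checks:**
- **Bar:** the wrist depth image puts the bar's centre about 4–5 mm above the lid, behind the lip (lip top about 11.5 mm above the lid).
- **Lid:** it moved about 4.8 mm at the top from its ajar position, against 4.5 mm expected for tight shut.
- **Lever:** it lies level, with its top face at 145–146 mm all along (146 mm expected), and it stayed down after release.
- **Arm:** it stands well clear of the case and touches nothing.
- **Bystanders:** the hammer, punch block and jar were never approached or touched. I did not measure their positions at the end.

**What went less smoothly:**
- My first estimate of the case position was about 3 mm off along its x; I corrected it before moving the bail.
- On the first try at the groove, the measured upward force briefly reached about 22 N. The bar, or possibly the fingertips, was on the keeper's step edge. I backed off and shifted 1–2 mm, and after that it stayed at about 13 N or less.
- Force readings while working the lever reached about 8 N at most.

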